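# Open the folding pit stand, park the cars and wind the heat timer

## Robot

A 6-joint arm with a two-finger parallel gripper is mounted at the origin on the work surface. World frame = base frame: x ahead of the robot, y to its left, z up, the work surface at z = 0. Lengths are in mm, angles in rad, forces in N, time in s.
With the tool pointing down it reaches from about 200 to 875 mm from the base axis. Payload 3.4 kg.
Tool frame: the origin (TCP) lies on the centre line of the jaws, within the pads' length; the fingertips stand 19 mm ahead of it and the grasp point (between the pads) is the TCP; z points along the fingers, y is the direction in which the jaws open and shut (so a half turn about z gives the same grasp; the last joint's range is limited). The gripper opens to 94 mm and grips with 3 to 60 N. Pads are 16 mm wide; open, the fingers measure 119 mm over their backs; the gripper's body (75 mm by 177 mm) begins 78 mm behind the grasp point.
Start: joints at [1.099, 0.276, 1.505, -0, 1.361, -0.121], TCP at [197.617, 540.01, 224.493] pointing down, gripper open.
Joint ranges: [-2.89, 2.89], [-0.75, 2.08], [0.22, 2.7], [-1.18, 4.32], [0.11, 2.71], [-2.7, 2.7]. Speed limits (rad/s): [2.57, 2.57, 3.14, 3.14, 3.14, 3.14].

## Interface

Orientations are given as a rotation vector (axis times angle).
In Python, from bench import sense, viewer, workorder gives the robot as it stands. The module is installed in compiled form; this text tells all that it offers.
- The arm moves only by the tool send_rows, never from a script. Its argument "plan" is a list that holds one entry, the list of rows, each a list of 5 numbers: the closure, from 0 (fully open) to 1 (shut), then the shift along the tool's x, y, z in mm, then the turn about the tool's z in degrees. A call has 1 to 5 rows; each row is the pose to reach, as a shift and turn from the pose measured when the call began, along the tool's axes at that moment; what a row does not reach only later rows make up. A row lasts 1/12 s, in which the tool goes at most 41.7 mm and 7.16 degrees, less where a joint would pass 70% of its speed; a pose out of reach is approached as far as the arm can. A call with a gripper value outside its range is refused whole. The fingers move at their own pace and stop on an object; the grip force is fixed at half the most. Time passes only in rows, so rows that repeat a pose let the fingers close. It gives the time, the measured TCP pose, the force and the opening at its end, in the units of the state.
- sense(): the state, without advancing time (a new reading comes with each control period).
- viewer.camera(name): name is "side" or "top" or "wrist"; returns a dict with "pixels" (384x512x3 uint8, blue, green, red), "z_map" (384x512 float32, mm along the optical axis (not along the pixel's ray), 0 where there is no reading), "intrinsics" (3x3 intrinsics, pixels), "dist_coeffs" ([k1, k2, p1, p2, k3] as OpenCV has them; the pictures are not rectified), "cam_to_world" (4x4, takes a point from camera to world coordinates); the wrist camera has in their place "mount" (4x4, takes a point from camera to tool coordinates, whose origin is the TCP and whose axes are the flange's). Camera axes: x right, y up, looking along -z (the intrinsics and any distortion apply to the point x, -y, -z); pixel columns grow to the right and rows downward; lengths in mm; the calibration is good to about 2 mm. A picture is of the moment at which its call begins: read the wrist's pose just before it.
- workorder.finish_job(): hands the job in, once; it reports no verdict.
The state is a dict: "time_s": time; "joint_positions": joint angles; "joint_vel": joint speeds; "joint_efforts": joint torques, N m; "position": TCP position; "orientation": TCP orientation; "force": force on the tool from outside, world axes, zero at the start; "wrist_torque": the same for the moment, N m; "finger_gap": opening from 0.0 (shut) to 1.0 (fully open).
Only numpy, scipy, OpenCV 4.12 (cv2) and the standard library are available. Lean on these libraries where they do the work, as an engineer would, in place of code of your own. Each camera call takes 0.05 s, during which the arm holds its last target.

## Task

Get the pit corner ready for the next heat: swing up the back board of the folding pit stand until it snaps over and stays open, then park every car that is out on the apron in the middle of the bay of its own colour, on its wheels, straight, with its nose pointing out away from the back board. Wind the heat timer's key clockwise, in as many part turns as it takes, until it is fully wound, and leave the other pit gear where it is.

Things in the scene. Friction and masses are not known exactly. Their poses are not given: they have to be found in the camera images.
- stand: Folding pit stand, fixed to the apron: a plywood tray 176 mm deep (x), 296 mm wide (y), 10 mm thick with four painted bays side by side, 72 mm apart; a back board is hinged along the tray's rear edge. Origin on the table under the tray; its +x points to the hinge (rear), z up. The tray runs from x = -72 (front) to +104 mm. Hinge cheeks and sprung stays at the rear make it 340 mm wide there.
- stand_hinge (a point): middle of the back board's hinge line, 34 mm above the table, 95 mm behind the stand's origin; the hinge runs along the stand's y. A 36 mm tall hinge cheek stands at each end, outside the bays.
- board_bar (a point): middle of the round black grip bar on the free edge of the back board (moves with the board). Bar 12 mm in diameter, 104 mm free length between its two arms, along the stand's y, 205 mm from the hinge line; 39 mm of free space between bar and panel edge. Folded, it lies 34 mm above the table in front of the tray. The panel is 292 mm wide, 152 mm long, 6 mm thick, board mass 0.24 kg.
- board (a joint): angle of the back board, rad: 0 = folded flat over the tray (covering the bays), 2.10 = open against its stop, leaning back 30 degrees past upright. Two sprung over-centre stays pull it shut below about 1.1 rad and snap it open above about 1.3 rad; lifting the bar takes about 4 N.
- bay_red (a point): centre of the red bay on the tray's upper surface (10 mm above the table); axes as the stand's; the painted bay is 150 mm (x) by 62 mm (y), with a black guide line down its middle
- bay_yellow (a point): centre of the yellow bay on the tray's upper surface (10 mm above the table); axes as the stand's; the painted bay is 150 mm (x) by 62 mm (y), with a black guide line down its middle
- bay_green (a point): centre of the green bay on the tray's upper surface (10 mm above the table); axes as the stand's; the painted bay is 150 mm (x) by 62 mm (y), with a black guide line down its middle
- bay_blue (a point): centre of the blue bay on the tray's upper surface (10 mm above the table); axes as the stand's; the painted bay is 150 mm (x) by 62 mm (y), with a black guide line down its middle
- red_car_mid (a point): red open-wheel slot car with chrome engine and wings, 135 mm long, 58 mm over its tyres, 42 mm high, 0.12 kg. Point on its centre line 20 mm above the surface it stands on, about midway between front and rear axles; x points to its tail, y to its side, z up. The body (tub) there is 30 mm wide, from 5 to 31 mm high, and can be gripped across it between front and rear wheels, where 60 mm is free lengthways. Wheels do not turn. May be absent.
- red_car_nose (a point): nose of the red car, 68 mm ahead of the mid point
- yellow_car_mid (a point): yellow open-wheel slot car with chrome engine and wings, 135 mm long, 58 mm over its tyres, 42 mm high, 0.12 kg. Point on its centre line 20 mm above the surface it stands on, about midway between front and rear axles; x points to its tail, y to its side, z up. The body (tub) there is 30 mm wide, from 5 to 31 mm high, and can be gripped across it between front and rear wheels, where 60 mm is free lengthways. Wheels do not turn. May be absent.
- yellow_car_nose (a point): nose of the yellow car, 68 mm ahead of the mid point
- green_car_mid (a point): green open-wheel slot car with chrome engine and wings, 135 mm long, 58 mm over its tyres, 42 mm high, 0.12 kg. Point on its centre line 20 mm above the surface it stands on, about midway between front and rear axles; x points to its tail, y to its side, z up. The body (tub) there is 30 mm wide, from 5 to 31 mm high, and can be gripped across it between front and rear wheels, where 60 mm is free lengthways. Wheels do not turn. May be absent.
- green_car_nose (a point): nose of the green car, 68 mm ahead of the mid point
- blue_car_mid (a point): blue open-wheel slot car with chrome engine and wings, 135 mm long, 58 mm over its tyres, 42 mm high, 0.12 kg. Point on its centre line 20 mm above the surface it stands on, about midway between front and rear axles; x points to its tail, y to its side, z up. The body (tub) there is 30 mm wide, from 5 to 31 mm high, and can be gripped across it between front and rear wheels, where 60 mm is free lengthways. Wheels do not turn. May be absent.
- blue_car_nose (a point): nose of the blue car, 68 mm ahead of the mid point
- key_grip (a point): middle of the winding key's flat butterfly head on top of the cream clockwork heat timer (case 100 x 84 mm, 60 mm high, fixed). Head 56 mm long along its own x, 9 mm thick in its y, 28 mm high, this point half-way up, 100 mm above the table; the head's red wing is at +x. The key turns about the vertical through this point.
- key (a joint): winding angle of the key, rad; grows turning clockwise seen from above; 0 = run down, 5.60 = fully wound against the stop, where the red wing points along the red bar on the dial. Turning takes about 0.1 N m; the ratchet holds the key where it is let go.
- drum: black rubber tyre trueing drum, 54 mm across, 56 mm high over its spindle; a bystander, origin at its underside
- puller: brass pinion gear puller with steel screw, 122 mm long, lying; a bystander, origin at its underside
- tin: tin of tyre dressing, 60 mm across, 60 mm high; a bystander, origin at its underside
- controller: black and red hand throttle, 135 mm long, 30 mm high; a bystander, origin at its underside
- screwdriver: screwdriver, 150 mm long, lying; a bystander, origin at its underside
- oiler: small blue oil bottle, 40 mm across, 75 mm high; a bystander, origin at its underside
There are look-alikes about, which are no part of the job. What is shaped like the part that bears red_car_mid but purple is not meant.

How it is judged:
By the outcome, as a careful person would: the job done as asked, in the order asked, and still so for the second after the job is handed in, with the robot touching nothing.
Of red_car, yellow_car, green_car, blue_car only 2 to 4 are there at a start; the rules pass over those that are not, and their reading is None.
At some moment in a run one of red_car, yellow_car, green_car, blue_car may be knocked a few centimetres aside while the robot is not near it.
Once in a run the grip may slacken for a moment while it holds something.
It also fails if it takes over 210 s, if anything falls off the work surface, if the arm or the gripper's body presses on something with over 40 N, if the wrist force passes 120 N, or if a joint passes its speed limit or range.

## Working session

There is one attempt and no reset: what is moved stays moved. The work goes in short steps, Python scripts to look and compute and a tool call to move; the robot and the scene stay as the last step left them, time stands still between calls to the robot, and variables do not carry over. Pictures are saved under pics/ and viewed, and the job is handed in when it is done.

Besides the shell and the picture viewer there is one more tool, called after ">>>" as name([rows], argument=value, ...), one row to a line, values as JSON. send_rows: Moves the arm, as the interface text tells. Its arguments: {"type":"object","properties":{"plan":{"type":"array","items":{"type":"array","items":{"type":"array","items":{"type":"number"}}}}},"required":["plan"]}

```bash
mkdir -p pics; ls
cat > h.py <<'E'
import numpy as np, cv2
from bench import sense, viewer, workorder
from scipy.spatial.transform import Rotation as R
def snap(name,fn=None):
    s=sense(); c=viewer.camera(name)
    if name=='wrist':
        T=np.eye(4);T[:3,:3]=R.from_rotvec(s['orientation']).as_matrix();T[:3,3]=s['position']
        c['cam_to_world']=T@np.array(c['mount'])
    c['img']=np.ascontiguousarray(c['pixels'])
    if fn: cv2.imwrite('pics/'+fn,c['img'])
    return c
def ray(c,uv):
    uv=np.array(uv,float).reshape(-1,1,2)
    n=cv2.undistortPoints(uv,np.array(c['intrinsics']),np.array(c['dist_coeffs'])).reshape(-1,2)
    d=np.c_[n[:,0],-n[:,1],-np.ones(len(n))]
    T=np.array(c['cam_to_world'])
    return T[:3,3],d@T[:3,:3].T
def onz(c,uv,z):
    o,d=ray(c,uv); return o+d*((z-o[2])/d[:,2])[:,None]
def dep(c,uv):
    # point from z map
    o,d=ray(c,uv); uv=np.array(uv).reshape(-1,2).astype(int)
    z=c['z_map'][uv[:,1],uv[:,0]]; return o+d*z[:,None]
def proj(c,P):
    T=np.linalg.inv(np.array(c['cam_to_world'])); p=np.array(P,float).reshape(-1,3)@T[:3,:3].T+T[:3,3]
    p=p*[1,-1,-1]
    return cv2.projectPoints(p,np.zeros(3),np.zeros(3),np.array(c['intrinsics']),np.array(c['dist_coeffs']))[0].reshape(-1,2)
def cloud(c):
    h,w=c['z_map'].shape
    u,v=np.meshgrid(np.arange(w),np.arange(h))
    o,d=ray(c,np.c_[u.ravel(),v.ravel()])
    P=o+d*c['z_map'].reshape(-1,1); return P.reshape(h,w,3)
E
python3 - <<'E'
from h import *
print(sense())
for n in('top','side','wrist'):
    c=snap(n,n+'0.png'); print(n,np.round(c['cam_to_world'],2).tolist(),np.round(c['intrinsics'],1).tolist(),c['dist_coeffs'],(c['z_map']>0).mean())
    if n=='wrist':print(c['mount'])
E
```

```text
pics
{'time_s': 0.0, 'joint_positions': array([ 1.09900583e+00,  2.76603541e-01,  1.50608646e+00,  6.17699123e-06,
        1.36067971e+00, -1.21012810e-01]), 'joint_vel': array([-0.00099675, -0.00024742, -0.00025438,  0.00051534,  0.00144751,
       -0.00016825]), 'joint_efforts': array([ 8.61313783e-04, -4.04578722e+01, -2.37228191e+01,  7.03123002e-02,
        3.42263142e-02, -1.26090945e-04]), 'position': array([197.36322443, 539.52579968, 223.61842858]), 'orientation': array([-5.48089956e-01, -3.09287850e+00,  2.66644810e-03]), 'force': array([ 0.33671772, -0.21622928,  0.02546902]), 'wrist_torque': array([ 0.03186573, -0.01175557,  0.01250055]), 'finger_gap': 0.9968633407189943}
top [[0.01, 1.0, -0.1, 378.54], [-1.0, 0.01, -0.0, 20.94], [-0.0, 0.1, 1.0, 1280.01], [0.0, 0.0, 0.0, 1.0]] [[452.3, 0.0, 257.0], [0.0, 452.3, 194.4], [0.0, 0.0, 1.0]] [-0.18044494  0.          0.          0.          0.        ] 0.9960530598958334
side [[-1.0, 0.05, -0.03, 468.56], [-0.05, -0.53, 0.85, 1242.27], [0.02, 0.85, 0.53, 856.93], [0.0, 0.0, 0.0, 1.0]] [[434.0, 0.0, 264.3], [0.0, 434.0, 198.2], [0.0, 0.0, 1.0]] [0.05018452 0.         0.         0.         0.        ] 0.9959513346354166
wrist [[0.34, -0.9, -0.27, 119.58], [0.94, 0.33, 0.1, 568.38], [-0.0, -0.28, 0.96, 383.7], [0.0, 0.0, 0.0, 1.0]] [[299.8, 0.0, 258.4], [0.0, 299.8, 190.0], [0.0, 0.0, 1.0]] [-0.06406262  0.          0.          0.          0.        ] 0.9962259928385416
[[-9.09856802e-05  9.58734039e-01  2.84304474e-01  8.29996858e+01]
 [ 9.99999072e-01 -2.99303502e-04  1.32934261e-03  7.74805231e-02]
 [ 1.35957933e-03  2.84304331e-01 -9.58733122e-01 -1.59968856e+02]
 [ 0.00000000e+00  0.00000000e+00  0.00000000e+00  1.00000000e+00]]
```

View pics/top0.png

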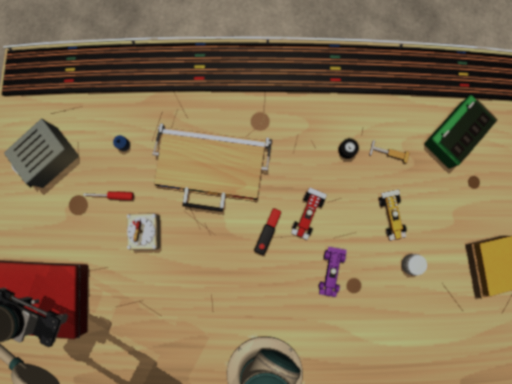

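View pics/side0.png

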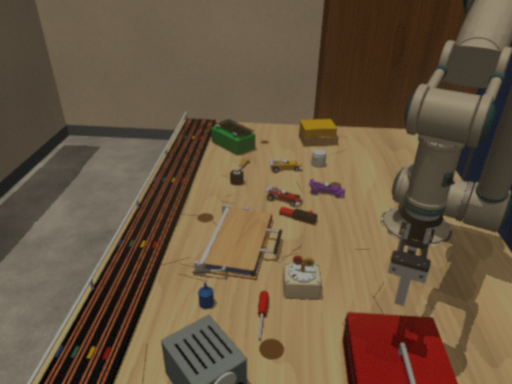

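View pics/wrist0.png

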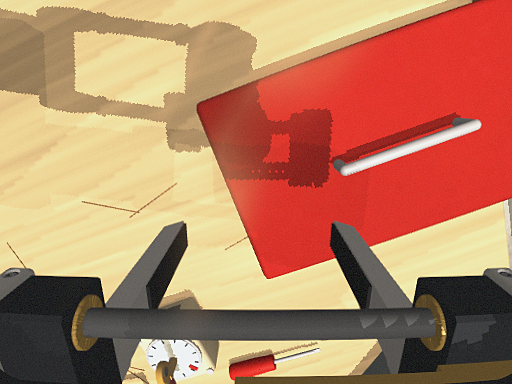

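Run:
```python
from h import *
c=snap('top'); s=snap('side')
cv2.imwrite('pics/top_c.png',cv2.resize(c['img'][100:310,70:470],None,fx=2,fy=2.0,interpolation=cv2.INTER_CUBIC))
cv2.imwrite('pics/side_c.png',cv2.resize(s['img'][140:320,170:370],None,fx=4,fy=3.3,interpolation=cv2.INTER_CUBIC)[:600])
P=cloud(c)
for n,uv in dict(hl=(161,130),hr=(267,142),bar=(204,208),barL=(186,204),barR=(222,210),redmid=(309,214),rednose=(303,237),yel=(393,214),yelrear=(388,195),key=(143,231),oil=(121,143),purple=(332,272)).items():
    print(n,P[uv[1],uv[0]].round(1))
```

```text
hl [679.5 296.5  40.5]
hr [645.1  -3.1  45.4]
bar [460.1 169.3  38.6]
barL [470.6 219.4  39.9]
barR [454.8 119.   43.4]
redmid [ 445.8 -119.6   44. ]
rednose [ 382.9 -105.9   17.1]
yel [ 447.4 -357.2   37.7]
yelrear [ 500.2 -342.4   42. ]
key [394.1 332.3  63.6]
oil [640.9 409.   47.1]
purple [ 287.1 -184.2   36.9]
```

View pics/top_c.png

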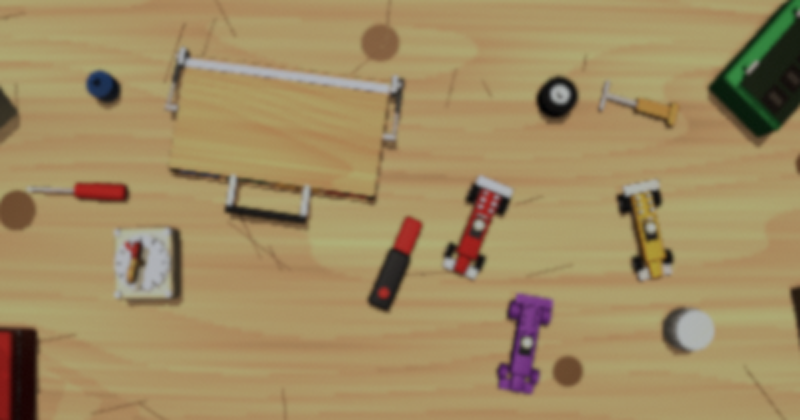

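View pics/side_c.png

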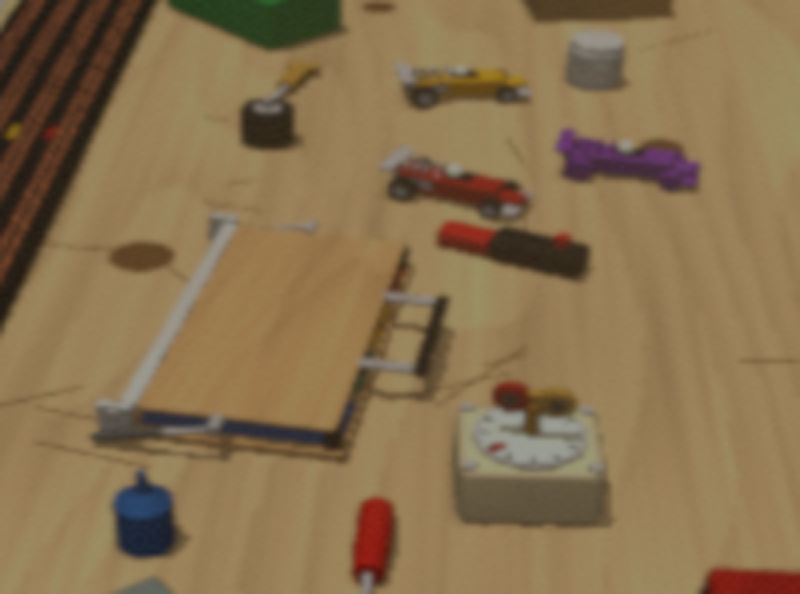

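```bash
cat >> h.py <<'E'
def go(x,y,z,yang=None,s=None):
    """tool shift to reach world x,y,z with tool y axis along world angle yang(deg)"""
    s=s or sense(); M=R.from_rotvec(s['orientation']).as_matrix()
    d=M.T@(np.array([x,y,z])-s['position']); a=np.degrees(np.arctan2(M[1,1],M[0,1]))
    t=0
    if yang is not None: t=-((yang-a+180)%360-180)
    print('shift',d.round(1),'turn',round(t,1),'| pos',s['position'].round(1),'yang',round(a,1),'tilt',M[:,2].round(3),'j6',s['joint_positions'][5].round(2),'t',round(s['time_s'],2),'F',s['force'].round(1),'gap',round(s['finger_gap'],3))
E
python3 - <<'E'
from h import *
go(459,170,200,-6.5)
c=snap('top');P=cloud(c);g=c['img'].astype(int)
# bar: dark pixels near bar
v,u=np.mgrid[0:384,0:512]
m=(g.max(2)<60)&(u>180)&(u<228)&(v>195)&(v<215)&(P[:,:,2]>25)
Q=P[m];print(len(Q),Q.min(0),Q.max(0),Q.mean(0))
vx=np.cov(Q[:,:2].T);w,V=np.linalg.eigh(vx);print(np.degrees(np.arctan2(V[1,1],V[0,1])),w**.5)
# panel plane
m=(P[:,:,2]>25)&(u>165)&(u<255)&(v>140)&(v<185); Q=P[m];print(Q[:,2].mean(),Q[:,2].std())
E
```

```text
shift [-372.6 -257.4   24.3] turn 76.4 | pos [197.5 539.8 224.1] yang 69.9 tilt [-0.    -0.001 -1.   ] j6 -0.12 t 0.25 F [ 0.3  0.2 -0.2] gap 0.998
120 [378.53964029  20.93875087  33.96850154] [ 473.63893106  227.71899666 1280.01255349] [461.81802736 173.36566801  59.82921058]
75.0867082904072 [ 7.12297046 37.46554644]
40.29855237175031 65.84369905986414
```

>>> send_rows([
  [[0, -34, -23, 0, 6], [0, -68, -46, 0, 12], [0, -102, -69, 0, 18], [0, -136, -92, 0, 24], [0, -170, -115, 0, 30]],
])

```text
time_s: 0.72
position: [318.2, 371.9, 224.3]
orientation: [1.336, 2.843, -0.0]
force: [1.4, 0.7, 0.4]
finger_gap: 0.998
```

```bash
python3 -c "
from h import *
go(459,170,200,-6.5)"
```

```text
shift [-245.3  -20.5   24.4] turn 46.2 | pos [318.2 371.9 224.3] yang 39.7 tilt [ 0. -0. -1.] j6 0.03 t 0.72 F [1.4 0.7 0.4] gap 0.998
```

>>> send_rows([
  [[0.64, -40, -3, 0, 7], [0.64, -80, -6, 5, 14], [0.64, -120, -9, 10, 21], [0.64, -160, -12, 15, 28], [0.64, -200, -16, 20, 35]],
])

```text
time_s: 1.13
position: [434.4, 206.0, 204.4]
orientation: [2.136, 2.303, 0.001]
force: [0.5, -0.2, -0.9]
finger_gap: 0.683
```

```bash
python3 -c "
from h import *
go(459,170,200,-6.5)"
```

```text
shift [-37.8  21.8   4.4] turn 10.8 | pos [434.4 206.  204.4] yang 4.3 tilt [ 0.001  0.    -1.   ] j6 0.22 t 1.13 F [ 0.5 -0.2 -0.9] gap 0.683
```

>>> send_rows([
  [[0.64, -20, 11, 2, 6], [0.64, -38, 22, 4, 11], [0.64, -38, 22, 4, 11], [0.64, -38, 22, 4, 11], [0.64, -38, 22, 4, 11]],
])

```text
time_s: 1.55
position: [458.7, 170.2, 200.4]
orientation: [-2.346, -2.089, -0.001]
force: [-0.9, -0.4, -0.6]
finger_gap: 0.365
```

Run:
```python
from h import *
go(459,170,200,-6.5)
c=snap('wrist','w1.png')
print(proj(c,[[459,170,34],[459,170,181]]))
```

```text
shift [-0.2  0.3  0.4] turn -0.1 | pos [458.7 170.2 200.4] yang -6.6 tilt [ 0.     0.001 -1.   ] j6 0.33 t 1.55 F [-0.9 -0.4 -0.6] gap 0.365
[[258.65821643 178.22941775]
 [258.58676592 233.98098138]]
```

View pics/w1.png

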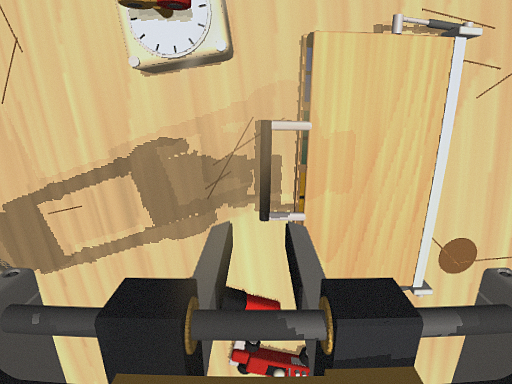

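Run:
```python
from h import *
c=snap('wrist')
P=cloud(c);g=c['img'].astype(int)
v,u=np.mgrid[0:384,0:512]
m=(g.max(2)<95)&(u>250)&(u<280)&(v>122)&(v<218)&(P[:,:,2]>20)
Q=P[m];print(len(Q),Q.min(0),Q.max(0),Q.mean(0),np.median(Q,0))
w,V=np.linalg.eigh(np.cov(Q[:,:2].T));print(np.degrees(np.arctan2(V[1,1],V[0,1])),w**.5)
for uv in [(459,80),(445,180),(435,270),(268,170),(263,170),(398,25)]: print(uv,P[uv[1],uv[0]].round(1))
# triangulate bar ends (121,220) w/ top view plane check
print(onz(c,[[265,123],[265,218],[265,170]],40))
t=snap('top'); print(onz(t,[[186,205],[222,210.5]],40))
```

```text
478 [455.24593911 123.92355796  33.10987043] [473.17031322 253.28670124 360.51592449] [463.98277261 153.03529854  38.90291633] [463.83771419 153.44284198  38.52648506]
81.36144115114648 [ 3.38772683 16.72011123]
(459, 80) [680.4 253.4  37.6]
(445, 180) [ 6.939e+02  1.325e+02 -3.000e-01]
(435, 270) [689.6   0.8  -1.1]
(268, 170) [470.3 179.5  38.2]
(263, 170) [464.8 180.3  38.8]
(398, 25) [614.8 312.1  37.9]
[[472.5190921  230.49636846  40.        ]
 [460.89418986 124.23501396  40.        ]
 [467.01429757 180.28480711  40.        ]]
[[467.8461326  219.26553274  40.        ]
 [453.65116552 119.28050255  40.        ]]
```

Run:
```python
from h import *
s=snap('side');t=snap('top');w=snap('wrist')
def crop(c,x0,x1,y0,y1,f): return cv2.resize(c['img'][y0:y1,x0:x1],None,fx=f,fy=f,interpolation=cv2.INTER_NEAREST)
a=crop(s,240,300,215,275,6);b=crop(t,170,240,180,225,6)
o=np.zeros((400,800,3),np.uint8);o[:360,:360]=a;o[:270,370:790]=b
cv2.imwrite('pics/sb.png',o)
# fingertip positions check in wrist: tips
print(proj(w,[s_ for s_ in [[458.7,170.2,181]]]))
```

```text
[[258.13502434 234.20861962]]
```

View pics/sb.png

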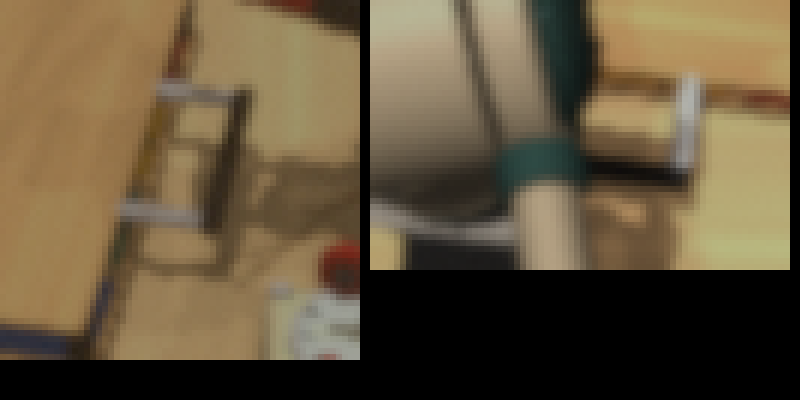

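Run:
```python
from h import *
s=snap('side');t=snap('top');w=snap('wrist')
def tri(c1,p1,c2,p2):
    o1,d1=ray(c1,p1);o2,d2=ray(c2,p2);d1=d1[0];d2=d2[0]
    A=np.c_[d1,-d2];k=np.linalg.lstsq(A,o2-o1,rcond=None)[0];a=o1+d1*k[0];b=o2+d2*k[1];return ((a+b)/2).round(1),np.linalg.norm(a-b).round(1)
print('R',tri(s,(280.8,230),t,(222.5,209.7)),tri(s,(280.8,230),w,(264.5,220)),tri(t,(222.5,209.7),w,(264.5,220)))
print('L',tri(s,(275,253),w,(264.5,121)), tri(s,(275,253),t,(186,204)))
print(onz(s,[(280.8,230),(275,253)],34),onz(t,[(222.5,209.7),(186,204)],34),onz(w,[(264.5,220),(264.5,121)],34))
```

```text
R (array([456.3, 118.4,  34.6]), np.float64(0.1)) (array([458.4, 119.5,  35.4]), np.float64(4.1)) (array([458.4, 118.3,  31.3]), np.float64(4.0))
L (array([472. , 231.7,  32. ]), np.float64(1.8)) (array([471.5, 221.9,  24. ]), np.float64(0.7))
[[456.28882952 117.53310588  34.        ]
 [471.06739154 234.229762    34.        ]] [[456.241677   118.40574748  34.        ]
 [471.06057022 220.28833734  34.        ]] [[460.40730263 119.00057024  34.        ]
 [472.87234045 231.85853948  34.        ]]
```

```bash
python3 -c "
from h import *
go(464,175,36,-6.9)"
```

```text
shift [  5.3   4.2 164.5] turn 0.3 | pos [459.1 170.2 200.5] yang -6.6 tilt [ 0.001  0.    -1.   ] j6 0.33 t 2.0 F [1.5 0.9 0.1] gap 0.358
```

>>> send_rows([
  [[0.64, 5, 4, 30, 0], [0.64, 5, 4, 60, 0], [0.64, 5, 4, 90, 0], [0.64, 5, 4, 105, 0], [0.64, 5, 4, 105, 0]],
])

```text
time_s: 2.42
position: [460.8, 174.1, 92.2]
orientation: [-2.344, -2.087, 0.009]
force: [-1.4, -0.3, -0.1]
finger_gap: 0.357
```

Run:
```python
from h import *
go(464,175,36,-6.9)
c=snap('wrist','w2.png')
```

```text
shift [ 1.4  3.4 56.2] turn 0.3 | pos [460.8 174.1  92.2] yang -6.6 tilt [-0.006 -0.002 -1.   ] j6 0.34 t 2.42 F [-1.4 -0.3 -0.1] gap 0.357
```

View pics/w2.png

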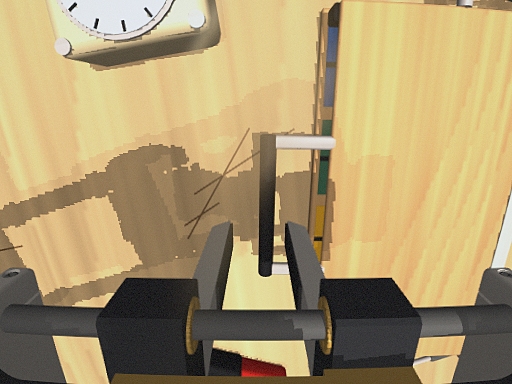

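>>> send_rows([
  [[0.64, 1, 3, 20, 0], [0.64, 1, 3, 40, 0], [0.64, 1, 3, 55, 0], [0.64, 1, 3, 56, 0], [0.64, 1, 3, 56, 0]],
])

```text
time_s: 2.88
position: [466.0, 175.3, 38.9]
orientation: [-2.345, -2.089, 0.003]
force: [-0.7, -0.2, 0.4]
finger_gap: 0.36
```

>>> send_rows([
  [[1, 0, 0, 0, 0], [1, 0, 0, 0, 0], [1, 0, 0, 0, 0], [1, 0, 0, 0, 0], [1, 0, 0, 0, 0]],
])

```text
time_s: 3.3
position: [466.8, 175.5, 39.9]
orientation: [2.346, 2.089, -0.0]
force: [0.1, -0.0, 5.2]
finger_gap: 0.116
```

Run:
```python
from h import *
go(464,175,36,-6.9)
c=snap('wrist','w3.png')
```

```text
shift [-0.8 -2.7  3.9] turn 0.3 | pos [466.8 175.5  39.9] yang -6.6 tilt [ 0. -0. -1.] j6 0.34 t 3.3 F [ 0.1 -0.   5.2] gap 0.116
```

View pics/w3.png

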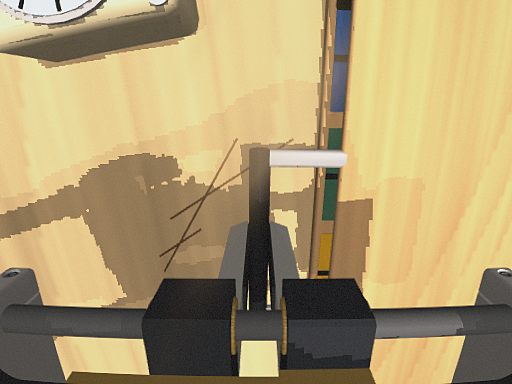

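>>> send_rows([
  [[1, 0, 1, -20.5, 0], [1, 0, 4, -40.7, 0], [1, 0, 9, -60.6, 0], [1, 0, 16, -79.8, 0], [1, 0, 25, -98.3, 0]],
])

```text
time_s: 3.77
position: [490.2, 172.4, 138.1]
orientation: [-2.345, -2.088, 0.004]
force: [0.3, 0.2, -5.8]
finger_gap: 0.116
```

```bash
cat >> h.py <<'E'
def arc(th0,ths):
    for t in ths: print(t,round(205*(np.cos(th0)-np.cos(t)),1),round(-205*(np.sin(t)-np.sin(th0)),1))
E
python3 - <<'E'
from h import *
go(466.8,175.5,39.9,-6.9)
c=snap('wrist','w4.png')
E
```

```text
shift [  0.5 -23.3  98.3] turn 0.3 | pos [490.2 172.4 138.1] yang -6.6 tilt [-0.003 -0.001 -1.   ] j6 0.32 t 3.77 F [ 0.3  0.2 -5.8] gap 0.116
```

View pics/w4.png

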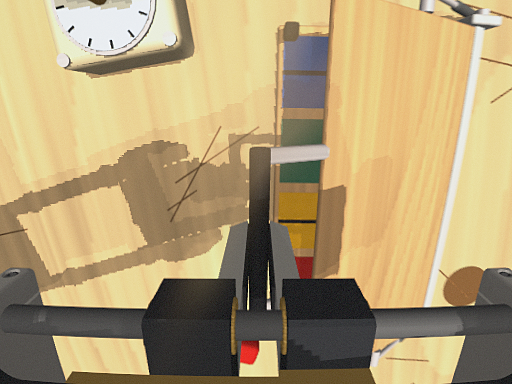

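Run:
```python
from h import *
arc(.5,[.63,.76,.89,1.02,1.15]);arc(1.15,[1.28,1.41,1.54,1.67,1.8]);arc(1.8,[1.9,2,2.05,2.08])
```

```text
0.63 14.3 -22.5
0.76 31.3 -42.9
0.89 50.9 -61.0
1.02 72.6 -76.4
1.15 96.2 -88.8
1.28 25.0 -9.3
1.41 50.9 -15.2
1.54 77.4 -17.8
1.67 104.0 -16.9
1.8 130.3 -12.5
1.9 19.7 5.6
2 38.7 13.2
2.05 47.9 17.7
2.08 53.4 20.6
```

>>> send_rows([
  [[1, 0, 14.3, -22.5, 0], [1, 0, 31.3, -43, 0], [1, 0, 51, -61, 0], [1, 0, 72.6, -76.4, 0], [1, 0, 96, -88.8, 0]],
])

```text
time_s: 4.23
position: [584.3, 160.3, 231.2]
orientation: [-2.343, -2.087, 0.012]
force: [-3.2, -2.5, -0.5]
finger_gap: 0.116
```

Run:
```python
from h import *
go(466.8,175.5,39.9,-6.9)
```

```text
shift [   2.2 -117.   192.2] turn 0.3 | pos [584.3 160.3 231.2] yang -6.6 tilt [-0.008 -0.002 -1.   ] j6 0.27 t 4.23 F [-3.2 -2.5 -0.5] gap 0.116
```

>>> send_rows([
  [[1, 0, 27, -6, 0], [1, 0, 53, -12, 0], [1, 0, 79, -15, 0], [1, 0, 106, -14, 0], [1, 0, 132, -9, 0]],
])

```text
time_s: 4.65
position: [717.6, 143.0, 241.3]
orientation: [2.346, 2.087, -0.01]
force: [0.7, -3.6, 3.2]
finger_gap: 0.117
```

Run:
```python
from h import *
go(466.8,175.5,39.9,-6.9)
```

```text
shift [   4.3 -252.3  202.2] turn 0.2 | pos [717.6 143.  241.3] yang -6.7 tilt [-0.004 -0.005 -1.   ] j6 0.22 t 4.65 F [ 0.7 -3.6  3.2] gap 0.117
```

>>> send_rows([
  [[1, 0, 20, 5, 0], [1, 0, 38, 12, 0], [1, 0, 48, 17, 0], [1, 0, 52, 19, 0], [1, 0, 52, 19, 0]],
])

```text
time_s: 5.07
position: [770.0, 136.1, 220.8]
orientation: [2.346, 2.086, -0.012]
force: [2.3, -1.5, -0.8]
finger_gap: 0.116
```

Run:
```python
from h import *
go(466.8,175.5,39.9,-6.9)
snap('side','s5.png')
```

```text
shift [   4.9 -305.2  181.9] turn 0.2 | pos [770.  136.1 220.8] yang -6.7 tilt [-0.004 -0.007 -1.   ] j6 0.21 t 5.07 F [ 2.3 -1.5 -0.8] gap 0.116
```

View pics/s5.png

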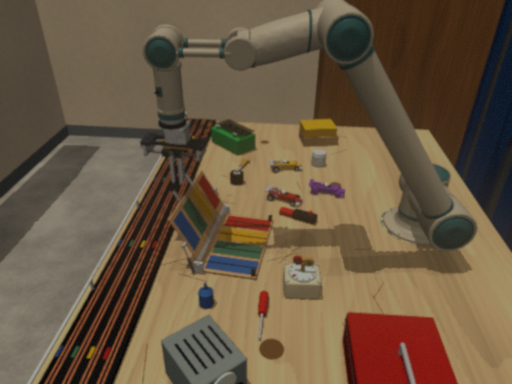

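>>> send_rows([
  [[0.64, 0, 0, 0, 0], [0.64, 0, 0, 0, 0], [0.64, 0, 0, 0, 0], [0.64, 0, 0, -15, 0], [0.64, 0, 0, -35, 0]],
])

```text
time_s: 5.53
position: [766.8, 137.1, 255.1]
orientation: [-2.345, -2.087, 0.019]
force: [0.2, 0.8, 0.3]
finger_gap: 0.358
```

>>> send_rows([
  [[0.64, 0, -5, -30, 0], [0.64, 0, -30, -40, 0], [0.64, 0, -70, -40, 0], [0.64, 0, -110, -40, 0], [0.64, 0, -150, -40, 0]],
])

```text
time_s: 5.95
position: [615.3, 155.3, 297.1]
orientation: [-2.343, -2.087, 0.02]
force: [-0.3, 0.9, 0.3]
finger_gap: 0.36
```

Run:
```python
from h import *
go(450,-120,200,-90)
c=snap('top','t6.png');snap('side','s6.png')
cv2.imwrite('pics/t6.png',cv2.resize(c['img'][90:300,70:470],None,fx=2,fy=2,interpolation=cv2.INTER_CUBIC))
```

```text
shift [-291.9 -131.2  100.6] turn 83.4 | pos [615.3 155.3 297.1] yang -6.6 tilt [-0.012 -0.005 -1.   ] j6 0.26 t 5.95 F [-0.3  0.9  0.3] gap 0.36
```

View pics/t6.png

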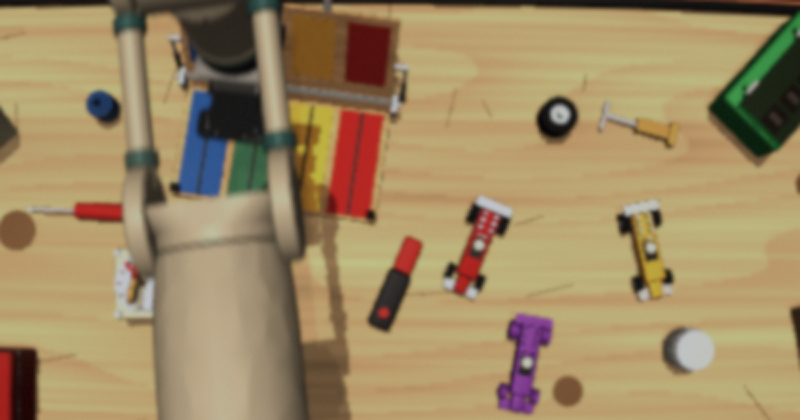

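View pics/s6.png

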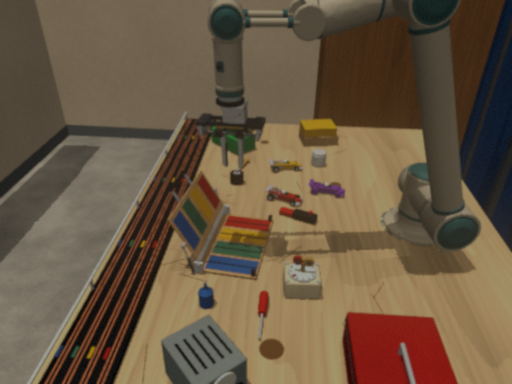

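Run:
```python
from h import *
c=snap('wrist','w7.png')
```

```text
(no output)
```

View pics/w7.png

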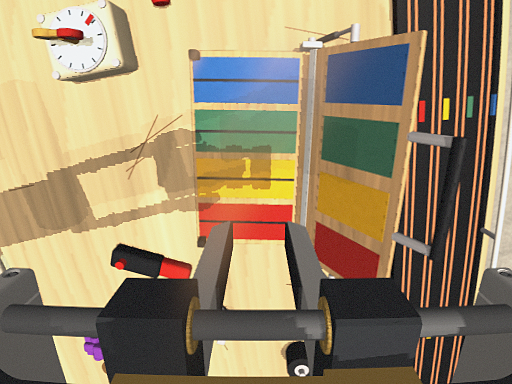

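```bash
cat >> h.py <<'E'
HUE=dict(red=[(0,8),(172,180)],yellow=[(20,32)],green=[(60,95)],blue=[(100,125)])
def hmask(img,col,smin=120,vmin=40):
    h=cv2.cvtColor(img,cv2.COLOR_BGR2HSV);m=np.zeros(img.shape[:2],np.uint8)
    for a,b in HUE[col]: m|=cv2.inRange(h,(a,smin,vmin),(b,255,255))
    return m
def rectw(c,m,z):
    v,u=np.nonzero(m); P=onz(c,np.c_[u,v],z)[:,:2].astype(np.float32)
    return cv2.minAreaRect(P)
E
python3 - <<'E'
from h import *
c=snap('wrist');P=cloud(c)
for col in HUE:
    m=hmask(c['img'],col); m[:, :188]=0;m[:,312:]=0;m[250:]=0;m[:50]=0
    m=cv2.morphologyEx(m,cv2.MORPH_OPEN,np.ones((3,3)))
    n,l,st,ce=cv2.connectedComponentsWithStats(m)
    big=[i for i in range(1,n) if st[i,4]>150]
    mm=np.isin(l,big).astype(np.uint8)
    # only those left of hinge
    print(col,st[big].tolist())
    r=rectw(c,mm,10);print('  rect',np.round(r[0],1),np.round(r[1],1),round(r[2],1),'z',np.median(P[mm>0][:,2]).round(1))
s=snap('side')
for col in HUE:
    m=hmask(s['img'],col,100); m[:213]=0;m[:,:205]=0;m[:,275:]=0;m[282:]=0
    n,l,st,ce=cv2.connectedComponentsWithStats(m)
    print(col,[ (x.tolist(),onz(s,[y],10)[0,:2].round(1).tolist()) for x,y in zip(st[1:],ce[1:]) if x[4]>20])
E
```

```text
red [[195, 203, 94, 19, 1597], [196, 222, 20, 17, 246], [233, 223, 52, 17, 843]]
  rect [570.3  53.6] [ 61.2 149.8] 82.5 z 10.4
yellow [[269, 159, 22, 20, 429], [213, 180, 77, 20, 983]]
  rect [595.1 123.1] [ 64.  119.6] 82.6 z 10.3
green []Traceback (most recent call last):
  File "<stdin>", line 11, in <module>
  File "h.py", line 48, in rectw
    v,u=np.nonzero(m); P=onz(c,np.c_[u,v],z)[:,:2].astype(np.float32)
                         ~~~^^^^^^^^^^^^^^^^
  File "h.py", line 19, in onz
    o,d=ray(c,uv); return o+d*((z-o[2])/d[:,2])[:,None]
        ~~~^^^^^^
  File "h.py", line 14, in ray
    n=cv2.undistortPoints(uv,np.array(c['intrinsics']),np.array(c['dist_coeffs'])).reshape(-1,2)
      ~~~~~~~~~~~~~~~~~~~^^^^^^^^^^^^^^^^^^^^^^^^^^^^^^^^^^^^^^^^^^^^^^^^^^^^^^^^^
cv2.error: OpenCV(4.12.0) /io/opencv/modules/calib3d/src/undistort.dispatch.cpp:347: error: (-215:Assertion failed) CV_IS_MAT(_src) && CV_IS_MAT(_dst) && (_src->rows == 1 || _src->cols == 1) && (_dst->rows == 1 || _dst->cols == 1) && _src->cols + _src->rows - 1 == _dst->rows + _dst->cols - 1 && (CV_MAT_TYPE(_src->type) == CV_32FC2 || CV_MAT_TYPE(_src->type) == CV_64FC2) && (CV_MAT_TYPE(_dst->type) == CV_32FC2 || CV_MAT_TYPE(_dst->type) == CV_64FC2) in function 'cvUndistortPointsInternal'
```

Run:
```python
from h import *
c=snap('top')
for col,(x0,x1,y0,y1) in dict(red=(232,264,144,201),yellow=(214,240,138,200),blue=(155,182,133,190)).items():
    m=hmask(c['img'],col,120); k=np.zeros_like(m);k[y0:y1,x0:x1]=1;m=m*k
    r=rectw(c,m,10);print(col,np.round(r[0],1),np.round(r[1],1),round(r[2],1),(m>0).sum())
s=snap('side')
for col in ('red','yellow','green','blue'):
    m=hmask(s['img'],col,100 if col!='green' else 60,30); m[:213]=0;m[:,:205]=0;m[:,275:]=0;m[282:]=0
    n,l,st,ce=cv2.connectedComponentsWithStats(m)
    big=[i for i in range(1,n) if st[i,4]>20]
    print(col,st[big].tolist())
    mm=np.isin(l,big)
    if col=='red': r=rectw(s,mm,10);print(np.round(r[0],1),np.round(r[1],1),round(r[2],1))
```

```text
red [567.6  52.5] [ 61.6 150.1] 82.4 1120
yellow [577.2 113.9] [155.7  65.9] 0.8 571
blue [594.3 266.2] [ 56.2 142.6] 81.8 653
red [[225, 216, 46, 15, 430]]
[569.   52.9] [ 57.1 145.9] 83.0
yellow [[205, 213, 7, 7, 21], [219, 228, 47, 13, 289], [242, 237, 22, 7, 53], [209, 274, 7, 8, 28]]
green [[217, 243, 10, 4, 23], [214, 248, 32, 7, 88], [246, 253, 11, 4, 24]]
blue [[207, 256, 50, 18, 542]]
```

Run:
```python
from h import *
for n in('top','side'):
  c=snap(n)
  for col,b in dict(red=dict(top=(290,326,185,240),side=(262,304,184,208)),yellow=dict(top=(375,410,188,242),side=(262,304,155,175)))[0:] if False else [(k,v[n]) for k,v in dict(red=dict(top=(290,326,185,240),side=(262,304,184,208)),yellow=dict(top=(375,410,188,242),side=(262,304,155,175))).items()]:
    m=hmask(c['img'],col,130 if col=='red' else 110); k=np.zeros_like(m);k[b[2]:b[3],b[0]:b[1]]=1;m*=k
    v,u=np.nonzero(m);P=onz(c,np.c_[u,v],25)[:,:2]
    w,V=np.linalg.eigh(np.cov(P.T));a=np.degrees(np.arctan2(V[1,1],V[0,1]))
    r=rectw(c,m,25)
    print(n,col,len(P),P.mean(0).round(1),'ang',a.round(1),np.round(r[0],1),np.round(r[1],1))
go(448,-118,200,72)
```

```text
top red 310 [ 439.1 -114.7] ang 159.5 [ 441.3 -116.6] [ 36.1 120.4]
top yellow 322 [ 437.2 -366.7] ang -168.8 [ 438.4 -364. ] [117.7  42.2]
side red 148 [ 440.4 -103.6] ang 157.5 [441.7 -99.7] [ 82.8 115.4]
side yellow 89 [ 429.6 -366.7] ang -165.7 [ 435.3 -359.3] [97.3 60.9]
shift [-290.1 -137.8  100. ] turn -78.7 | pos [619.6 154.7 296.7] yang -6.7 tilt [-0.01  -0.006 -1.   ] j6 0.25 t 6.35 F [ 0.1 -0.4 -0.5] gap 0.36
```

>>> send_rows([
  [[0.4, -36, -17, 0, -7], [0.4, -72, -34, 0, -14], [0.4, -108, -51, 10, -21], [0.4, -144, -68, 20, -28], [0.4, -180, -85, 30, -35]],
])

```text
time_s: 6.77
position: [515.3, -14.4, 268.8]
orientation: [-1.609, -2.692, 0.017]
force: [0.2, -0.2, 0.4]
finger_gap: 0.597
```

Run:
```python
from h import *
go(440,-116,160,69.5)
```

```text
shift [ -53.7 -113.1  110.1] turn -41.2 | pos [515.3 -14.4 268.8] yang 28.3 tilt [-0.01  -0.006 -1.   ] j6 -0.65 t 6.77 F [ 0.2 -0.2  0.4] gap 0.597
```

>>> send_rows([
  [[0.4, -10, -22, 20, -7], [0.4, -20, -44, 40, -14], [0.4, -30, -66, 60, -21], [0.4, -40, -88, 80, -28], [0.4, -50, -106, 95, -35]],
])

```text
time_s: 7.18
position: [443.9, -110.7, 173.5]
orientation: [-0.716, -3.049, 0.013]
force: [-0.0, -0.4, -0.4]
finger_gap: 0.598
```

>>> send_rows([
  [[0.4, 0, 0, 10, -6], [0.4, 0, 0, 12, -6], [0.4, 0, 0, 12, -6], [0.4, 0, 0, 12, -6], [0.4, 0, 0, 12, -6]],
])

```text
time_s: 7.6
position: [445.1, -110.8, 162.3]
orientation: [-0.557, -3.083, 0.012]
force: [-0.0, 0.1, 0.4]
finger_gap: 0.599
```

Run:
```python
from h import *
go(440,-116,160,69.5)
c=snap('wrist','w8.png')
```

```text
shift [ 2.9 -6.6  2.4] turn 0.0 | pos [ 445.1 -110.8  162.3] yang 69.5 tilt [-0.01  -0.006 -1.   ] j6 -1.6 t 7.6 F [-0.   0.1  0.4] gap 0.599
```

View pics/w8.png

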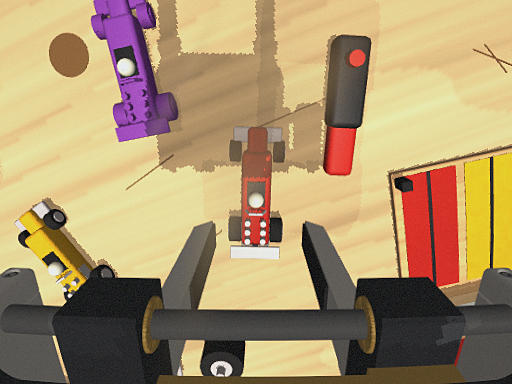

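```bash
cat >> h.py <<'E'
def carw(c,col,box,zmin=8):
    """car from depth cloud in pixel box: all points above table"""
    x0,x1,y0,y1=box
    P=cloud(c)[y0:y1,x0:x1]; g=c['img'][y0:y1,x0:x1]
    zok=c['z_map'][y0:y1,x0:x1]>0
    m=hmask(g,col,110)>0; m&=zok&(P[:,:,2]>zmin)
    Q=P[m]; w,V=np.linalg.eigh(np.cov(Q[:,:2].T)); d=V[:,1]
    return P,zok,Q,d
E
python3 - <<'E'
from h import *
c=snap('wrist')
P,zok,Q,d=carw(c,'red',(222,292,118,262))
if d[0]<0:d=-d
n=np.array([-d[1],d[0]])
print('red pts',len(Q),'ang',np.degrees(np.arctan2(d[1],d[0])).round(1),'z',np.percentile(Q[:,2],[5,50,95]).round(1))
o=Q[:,:2].mean(0)
A=P[zok&(P[:,:,2]>8)&(P[:,:,2]<60)]
L=(A[:,:2]-o)@d; W=(A[:,:2]-o)@n
print('len',L.min().round(1),L.max().round(1),'wid',W.min().round(1),W.max().round(1))
for l in np.arange(-70,80,6):
    k=abs(L-l)<3
    if k.sum(): print(round(l),W[k].min().round(1),W[k].max().round(1),'zmax',A[k,2].max().round(1))
print('o',o,'d',d)
E
```

```text
red pts 1506 ang -22.3 z [21.1 30.1 31.5]
len -67.5 68.3 wid -30.5 29.2
-70 -20.2 22.8 zmax 19.6
-64 -26.4 22.9 zmax 23.3
-58 -26.4 23.1 zmax 23.5
-52 -29.3 26.3 zmax 23.6
-46 -30.2 27.6 zmax 28.1
-40 -29.8 27.8 zmax 32.5
-34 -28.7 26.8 zmax 32.2
-28 -15.5 13.7 zmax 32.6
-22 -15.4 13.9 zmax 32.1
-16 -15.3 13.2 zmax 33.4
-10 -15.2 13.5 zmax 33.9
-4 -15.1 13.8 zmax 42.3
2 -15.0 14.0 zmax 43.3
8 -14.9 14.1 zmax 42.5
14 -14.8 13.5 zmax 43.0
20 -15.9 13.7 zmax 41.1
26 -15.8 14.0 zmax 39.3
32 -29.5 27.8 zmax 38.6
38 -30.5 29.0 zmax 38.9
44 -29.7 29.1 zmax 38.4
50 -29.6 29.2 zmax 38.5
56 -29.0 27.3 zmax 39.4
62 -26.3 24.8 zmax 39.2
68 -26.3 25.0 zmax 39.0
o [ 451.72866514 -116.91479691] d [ 0.92551861 -0.37870214]
```

Run:
```python
from h import *
go(451.5,-117.6,25,67.7)
```

```text
shift [ -9.8  -2.9 137.2] turn 1.9 | pos [ 444.7 -110.6  162.3] yang 69.6 tilt [-0.01  -0.006 -1.   ] j6 -1.6 t 7.7 F [ 0.8  0.6 -0.6] gap 0.601
```

>>> send_rows([
  [[0.4, -10, -3, 25, 2], [0.4, -10, -3, 50, 2], [0.4, -10, -3, 75, 2], [0.4, -10, -3, 88, 2], [0.4, -10, -3, 88, 2]],
])

```text
time_s: 8.12
position: [450.5, -116.4, 72.1]
orientation: [-0.608, -3.068, 0.011]
force: [-0.8, 0.0, 0.1]
finger_gap: 0.6
```

Run:
```python
from h import *
go(451.5,-117.6,25,67.7)
c=snap('wrist','w9.png')
```

```text
shift [-2.  -0.3 47.1] turn -0.1 | pos [ 450.5 -116.4   72.1] yang 67.6 tilt [-0.015 -0.004 -1.   ] j6 -1.57 t 8.12 F [-0.8  0.   0.1] gap 0.6
```

View pics/w9.png

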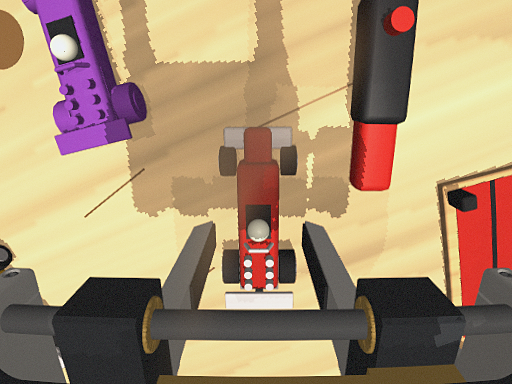

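>>> send_rows([
  [[0.4, -2, 0, 20, 0], [0.4, -2, 0, 40, 0], [0.4, -2, 0, 47, 0], [0.4, -2, 0, 47, 0], [0.4, -2, 0, 47, 0]],
])

```text
time_s: 8.58
position: [453.7, -118.0, 27.4]
orientation: [-0.608, -3.072, 0.012]
force: [-0.7, 0.4, -0.7]
finger_gap: 0.602
```

Run:
```python
from h import *
go(451.5,-117.6,25,67.7)
c=snap('wrist','w10.png')
```

```text
shift [ 2.2 -0.4  2.5] turn -0.1 | pos [ 453.7 -118.    27.4] yang 67.6 tilt [-0.011 -0.006 -1.   ] j6 -1.57 t 8.58 F [-0.7  0.4 -0.7] gap 0.602
```

View pics/w10.png

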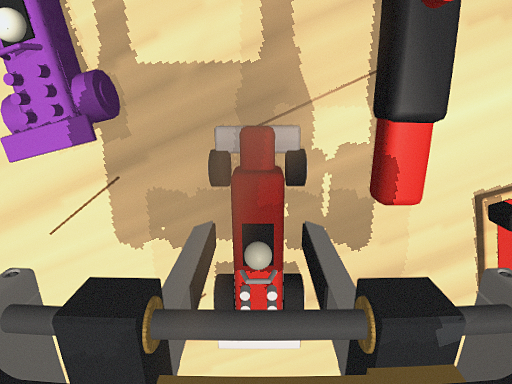

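Fingers straddle the tub with the wheels clear. Closing.

>>> send_rows([
  [[1, 1, 0, 2, 0], [1, 1, 0, 2, 0], [1, 1, 0, 2, 0], [1, 1, 0, 2, 0], [1, 1, 0, 2, 0]],
])

```text
time_s: 9.05
position: [453.3, -117.9, 26.2]
orientation: [-0.609, -3.074, 0.013]
force: [-0.7, -0.6, 2.7]
finger_gap: 0.318
```

>>> send_rows([
  [[1, 0, 0, -15, 0], [1, 0, 0, -40, 0], [1, 0, 0, -65, 0], [1, 0, 0, -80, 0], [1, 0, 0, -80, 0]],
])

```text
time_s: 9.47
position: [456.2, -118.2, 108.9]
orientation: [-0.61, -3.08, 0.015]
force: [-0.5, 0.2, -1.7]
finger_gap: 0.317
```

Run:
```python
from h import *
go(569,53,110,82.5)
c=snap('wrist','w11.png')
```

```text
shift [-39.1 201.3  -3. ] turn -14.9 | pos [ 456.2 -118.2  108.9] yang 67.6 tilt [-0.004 -0.009 -1.   ] j6 -1.57 t 9.47 F [-0.5  0.2 -1.7] gap 0.317
```

View pics/w11.png

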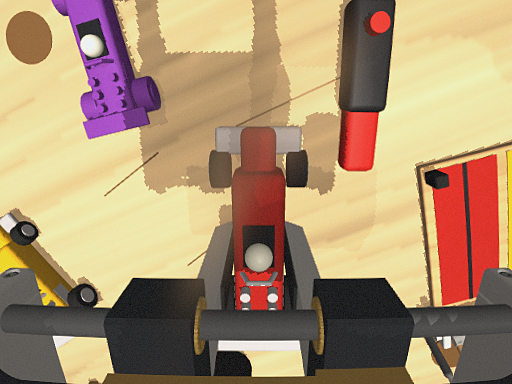

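>>> send_rows([
  [[1, -6, 34, 0, -3], [1, -13, 68, 0, -6], [1, -20, 102, 0, -9], [1, -27, 136, 0, -12], [1, -33, 170, 0, -15]],
])

```text
time_s: 9.93
position: [549.8, 28.2, 103.4]
orientation: [-0.199, -3.126, 0.013]
force: [0.3, -0.4, -1.6]
finger_gap: 0.315
```

Run:
```python
from h import *
go(570.8,52.8,70,82.5)
```

```text
shift [-18.   27.4  33. ] turn 0.2 | pos [549.8  28.2 103.4] yang 82.7 tilt [-0.01  -0.008 -1.   ] j6 -1.51 t 9.93 F [ 0.3 -0.4 -1.6] gap 0.315
```

>>> send_rows([
  [[1, -9, 14, 10, 0], [1, -18, 27, 20, 0], [1, -18, 27, 33, 0], [1, -18, 27, 33, 0], [1, -18, 27, 33, 0]],
])

```text
time_s: 10.35
position: [568.7, 52.6, 67.7]
orientation: [-0.198, -3.12, 0.014]
force: [0.1, 0.2, -1.6]
finger_gap: 0.318
```

Run:
```python
from h import *
go(570.8,52.8,37,82.5)
c=snap('wrist','w12.png');snap('side','s12.png')
P=cloud(c)
```

```text
shift [-2.5  0.8 30.7] turn 0.3 | pos [568.7  52.6  67.7] yang 82.8 tilt [-0.015 -0.008 -1.   ] j6 -1.46 t 10.35 F [ 0.1  0.2 -1.6] gap 0.318
```

View pics/w12.png

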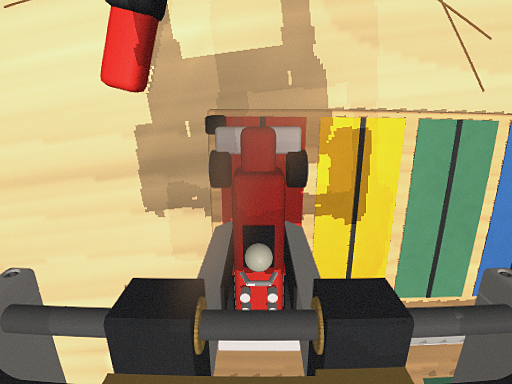

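Run:
```python
from h import *
c=snap('wrist')
h=cv2.cvtColor(c['img'],cv2.COLOR_BGR2HSV)
m=cv2.inRange(h,(20,170,60),(34,255,255));m[:,:312]=0;m[:,410:]=0;m[:112]=0;m[290:]=0
m=cv2.morphologyEx(m,cv2.MORPH_OPEN,np.ones((3,3)))
r=rectw(c,m,10);print(r,(m>0).sum())
print('expect',569+.1305*72,53+.9914*72)
print(proj(c,[[569-75*.9914,53+75*.1305,10],[569,53,10]]))
```

```text
((571.2113647460938, 126.64173126220703), (61.96400451660156, 133.70323181152344), 82.54859924316406) 11119
expect 578.396 124.3808
[[261.01070178 112.27919983]
 [260.46236415 211.23269583]]
```

Run:
```python
from h import *
go(571.6,53.3,37,82.5)
```

```text
shift [-1.2  1.7 33.1] turn 0.2 | pos [570.5  52.   70.1] yang 82.7 tilt [-0.01  -0.008 -1.   ] j6 -1.46 t 10.5 F [ 0.2  0.5 -2.2] gap 0.322
```

>>> send_rows([
  [[1, -1, 1.5, 10, 0], [1, -1, 1.5, 20, 0], [1, -1, 1.5, 28, 0], [1, -1, 1.5, 30, 0], [1, -1, 1.5, 30, 0]],
])

```text
time_s: 10.92
position: [570.6, 53.5, 39.0]
orientation: [-0.201, -3.124, 0.012]
force: [-0.0, 1.7, -2.7]
finger_gap: 0.32
```

Run:
```python
from h import *
go(571.6,53.3,37,82.5)
```

```text
shift [-1.  -0.   1.9] turn 0.1 | pos [570.6  53.5  39. ] yang 82.6 tilt [-0.012 -0.007 -1.   ] j6 -1.46 t 10.92 F [-0.   1.7 -2.7] gap 0.32
```

>>> send_rows([
  [[1, -1, 0, 2.5, 0], [1, -1, 0, 2.5, 0], [1, -1, 0, 2.5, 0], [1, -1, 0, 2.5, 0], [1, -1, 0, 2.5, 0]],
])

```text
time_s: 11.33
position: [570.6, 53.4, 36.7]
orientation: [-0.201, -3.122, 0.012]
force: [-4.3, 1.7, 4.8]
finger_gap: 0.314
```

Run:
```python
from h import *
go(571.6,53.3,37,82.5)
```

```text
shift [-1.  -0.  -0.3] turn 0.1 | pos [570.6  53.4  36.7] yang 82.6 tilt [-0.014 -0.007 -1.   ] j6 -1.46 t 11.33 F [-4.3  1.7  4.8] gap 0.314
```

>>> send_rows([
  [[0.45, 0, 0, 0, 0], [0.45, 0, 0, 0, 0], [0.45, 0, 0, 0, 0], [0.45, 0, 0, 0, 0], [0.45, 0, 0, 0, 0]],
])

```text
time_s: 11.75
position: [571.0, 53.3, 36.6]
orientation: [-0.201, -3.122, 0.012]
force: [0.3, 0.3, -0.1]
finger_gap: 0.55
```

>>> send_rows([
  [[0.45, 0, 0, -20, 0], [0.45, 0, 0, -50, 0], [0.45, 0, 0, -90, 0], [0.45, 0, 0, -130, 0], [0.45, 0, 0, -130, 0]],
])

```text
time_s: 12.17
position: [578.0, 54.1, 174.6]
orientation: [0.201, 3.132, -0.011]
force: [1.3, -0.4, 0.6]
finger_gap: 0.551
```

Run:
```python
from h import *
go(440,-365,167,101)
c=snap('wrist','w13.png')
```

```text
shift [  83.3 -433.2   10.4] turn -18.4 | pos [578.   54.1 174.6] yang 82.6 tilt [ 0.002 -0.007 -1.   ] j6 -1.46 t 12.17 F [ 1.3 -0.4  0.6] gap 0.551
```

View pics/w13.png

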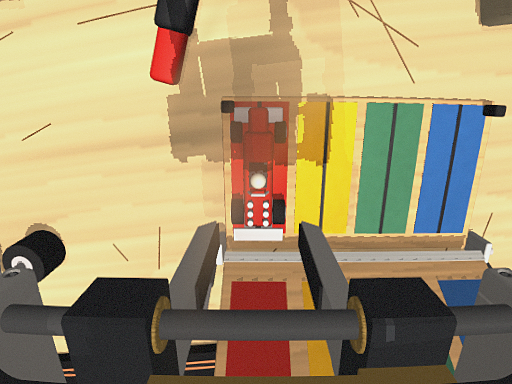

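```bash
cat >> h.py <<'E'
def carfit(c,box,col,zt=0):
    P,zok,Q,d=carw(c,col,box,zt+14)
    if d[0]<0:d=-d
    n=np.array([-d[1],d[0]]); o=Q[:,:2].mean(0)
    A=P[zok&(P[:,:,2]>zt+8)&(P[:,:,2]<zt+60)]
    L=(A[:,:2]-o)@d; W=(A[:,:2]-o)@n
    lo,hi=np.percentile(L,[.3,99.7]); wl,wh=np.percentile(W,[1,99])
    mid=o+d*(lo+hi)/2+n*(wl+wh)/2
    print(col,'mid',mid.round(1),'ang',np.degrees(np.arctan2(d[1],d[0])).round(1),'len',(hi-lo).round(1),'wid',(wh-wl).round(1),'ztop',np.percentile(A[:,2],99).round(1),'tub z',np.percentile(Q[:,2],90).round(1))
E
python3 - <<'E'
from h import *
c=snap('wrist')
carfit(c,(226,292,96,246),'red',10)
h=cv2.cvtColor(c['img'],cv2.COLOR_BGR2HSV)
for col,(lo,hi,x0,x1) in dict(yellow=((20,170,60),(34,255,255),292,362),green=((45,60,30),(95,255,255),352,428),blue=((100,80,40),(125,255,255),412,492)).items():
    m=cv2.inRange(h,lo,hi);m[:,:x0]=0;m[:,x1:]=0;m[:98]=0;m[240:]=0
    m=cv2.morphologyEx(m,cv2.MORPH_OPEN,np.ones((3,3)))
    print(col,np.round(sum(map(tuple,rectw(c,m,10)[:2]),()),1),rectw(c,m,10)[2])
E
```

```text
red mid [565.   53.3] ang -6.5 len 139.1 wid 56.2 ztop 51.6 tub z 41.4
yellow [579.  125.4  61.6 148.7] 82.52271270751953
green [588.  196.6  61.7 149.2] 82.57486724853516
blue [597.1 267.9  61.7 148.2] 82.38579559326172
```

Run:
```python
from h import *
c=snap('wrist')
P,zok,Q,d=carw(c,'red',(233,292,96,246),26)
d=np.array([np.cos(np.radians(-7.5)),np.sin(np.radians(-7.5))]);n=np.array([-d[1],d[0]]);o=np.array([569.7,54])
A=P[zok&(P[:,:,2]>20)&(P[:,:,2]<70)];L=(A[:,:2]-o)@d; W=(A[:,:2]-o)@n
for l in np.arange(-78,80,6):
    k=abs(L-l)<3
    if k.sum(): print(round(l),W[k].min().round(1),W[k].max().round(1),'z',A[k,2].max().round(1),k.sum())
print(L.min(),L.max())
```

```text
-72 -26.3 22.4 z 29.2 27
-66 -26.3 23.4 z 33.2 329
-60 -25.6 23.6 z 33.6 298
-54 -26.6 26.8 z 33.5 306
-48 -26.1 27.9 z 34.1 272
-42 -26.2 27.9 z 42.5 339
-36 -27.0 28.0 z 42.2 283
-30 -15.0 13.4 z 42.6 182
-24 -15.1 13.5 z 42.8 186
-18 -15.1 13.6 z 43.0 189
-12 -15.2 13.7 z 43.8 175
-6 -15.2 13.9 z 51.7 200
0 -15.3 13.9 z 53.0 183
6 -15.4 14.1 z 53.3 141
12 -15.5 14.2 z 54.0 210
18 -15.6 14.3 z 42.1 111
24 -15.7 14.4 z 50.0 196
30 -28.6 27.8 z 48.6 320
36 -27.5 29.2 z 48.9 331
42 -27.4 28.8 z 48.9 297
48 -27.8 29.1 z 49.2 229
54 -28.0 27.8 z 49.4 382
60 -26.9 25.0 z 48.9 260
66 -24.8 22.9 z 47.2 15
-73.79128998778603 63.5825588472457
```

Run:
```python
from h import *
c=snap('wrist','w14.png');print(sense()['position'],sense()['joint_vel'].round(4))
cv2.imwrite('pics/w14c.png',cv2.resize(c['img'][90:250,220:310],None,fx=4,fy=3.7,interpolation=cv2.INTER_NEAREST))
P,zok,Q,d=carw(c,'red',(233,292,96,246),26)
d=np.array([np.cos(np.radians(-7.5)),np.sin(np.radians(-7.5))]);n=np.array([-d[1],d[0]]);o=np.array([569.7,54])
L=(P[:,:,:2]-o)@d; W=(P[:,:,:2]-o)@n
for col in (245-233,240-233,259-233,277-233):
    print(col+233,[(r+96,round(L[r,col],1),round(P[r,col,2],1)) for r in list(range(5,16,1))+list(range(125,150,2))])
```

```text
[571.76810989  54.1616481  165.38747837] [-0.0005  0.0158  0.0187 -0.0004  0.0015 -0.0006]
245 [(101, np.float64(-82.8), np.float64(-0.4)), (102, np.float64(-81.8), np.float64(-0.2)), (103, np.float64(-80.8), np.float64(0.4)), (104, np.float64(-79.8), np.float64(-1.2)), (105, np.float64(-78.7), np.float64(8.9)), (106, np.float64(-77.7), np.float64(10.7)), (107, np.float64(-76.7), np.float64(10.6)), (108, np.float64(-75.7), np.float64(8.8)), (109, np.float64(-74.7), np.float64(9.5)), (110, np.float64(-73.7), np.float64(10.3)), (111, np.float64(-72.7), np.float64(9.8)), (221, np.float64(36.5), np.float64(39.7)), (223, np.float64(39.3), np.float64(38.2)), (225, np.float64(41.3), np.float64(38.9)), (227, np.float64(43.6), np.float64(38.7)), (229, np.float64(45.6), np.float64(39.2)), (231, np.float64(48.0), np.float64(38.9)), (233, np.float64(50.9), np.float64(37.5)), (235, np.float64(55.0), np.float64(33.5)), (237, np.float64(52.0), np.float64(45.0)), (239, np.float64(53.5), np.float64(46.8)), (241, np.float64(55.1), np.float64(48.1)), (243, np.float64(57.8), np.float64(47.2)), (245, np.
[... 2465 characters left out ...]
t64(10.3)), (109, np.float64(-74.8), np.float64(10.2)), (110, np.float64(-73.8), np.float64(9.7)), (111, np.float64(-72.8), np.float64(10.2)), (221, np.float64(37.5), np.float64(36.7)), (223, np.float64(39.9), np.float64(36.3)), (225, np.float64(42.0), np.float64(36.7)), (227, np.float64(44.0), np.float64(37.4)), (229, np.float64(46.5), np.float64(36.8)), (231, np.float64(49.3), np.float64(35.4)), (233, np.float64(53.8), np.float64(30.5)), (235, np.float64(65.7), np.float64(9.5)), (237, np.float64(67.6), np.float64(10.7)), (239, np.float64(52.7), np.float64(47.8)), (241, np.float64(54.9), np.float64(47.9)), (243, np.float64(56.9), np.float64(48.4)), (245, np.float64(59.3), np.float64(48.2))]
```

View pics/w14c.png

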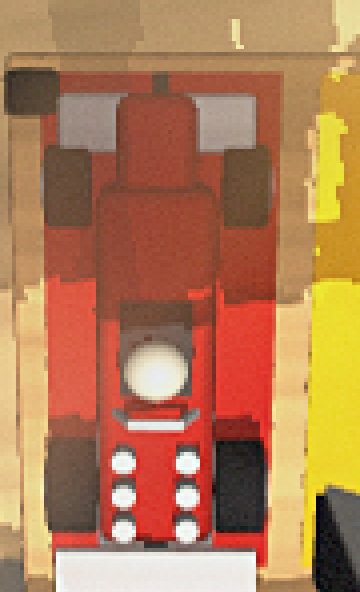

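Run:
```python
from h import *
go(445,-365,165,101)
```

```text
shift [  72.  -431.9    5.2] turn -18.3 | pos [571.8  54.2 165.4] yang 82.7 tilt [-0.015 -0.007 -1.   ] j6 -1.46 t 12.37 F [ 0.1 -0.6 -0.6] gap 0.551
```

>>> send_rows([
  [[0.4, 7, -40, 0, -2], [0.4, 14, -80, 0, -4], [0.4, 21, -120, 0, -6], [0.4, 28, -160, 0, -8], [0.4, 35, -200, 0, -10]],
])

```text
time_s: 12.78
position: [509.3, -140.6, 165.3]
orientation: [0.076, -3.121, 0.007]
force: [1.8, 0.0, 0.6]
finger_gap: 0.6
```

Run:
```python
from h import *
go(445,-365,165,101)
```

```text
shift [  75.1 -221.     2.8] turn -8.2 | pos [ 509.3 -140.6  165.3] yang 92.8 tilt [-0.02  -0.005 -1.   ] j6 -2.01 t 12.78 F [1.8 0.  0.6] gap 0.6
```

>>> send_rows([
  [[0.4, 13, -38, 0, -2], [0.4, 26, -76, 0, -4], [0.4, 39, -114, 0, -6], [0.4, 52, -152, 0, -8], [0.4, 65, -190, 0, -8]],
])

```text
time_s: 13.2
position: [451.7, -334.4, 165.1]
orientation: [0.295, -3.105, -0.0]
force: [1.1, 0.1, -0.6]
finger_gap: 0.596
```

>>> send_rows([
  [[0.4, 8, -15, 0, 0], [0.4, 8, -20, 0, 0], [0.4, 8, -20, 0, 0], [0.4, 8, -20, 0, 0], [0.4, 8, -20, 0, 0]],
])

```text
time_s: 13.62
position: [447.7, -353.8, 164.4]
orientation: [0.296, -3.104, -0.004]
force: [-0.3, 0.6, 0.3]
finger_gap: 0.6
```

Run:
```python
from h import *
go(445,-365,165,101)
c=snap('wrist','w15.png')
```

```text
shift [  4.7 -10.5  -0.6] turn -0.1 | pos [ 447.7 -353.8  164.4] yang 100.9 tilt [-0.024 -0.    -1.   ] j6 -2.54 t 13.62 F [-0.3  0.6  0.3] gap 0.6
```

View pics/w15.png

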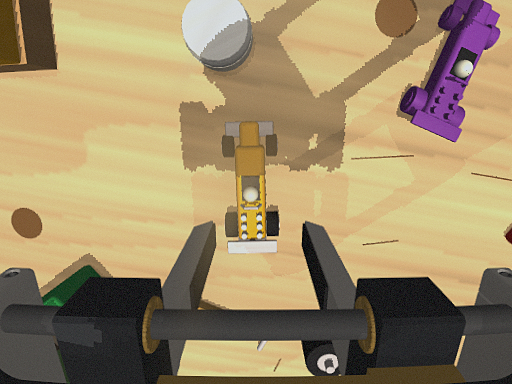

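Run:
```python
from h import *
c=snap('wrist')
carfit(c,(216,286,116,258),'yellow',0)
P,zok,Q,d=carw(c,'yellow',(216,286,116,258),14)
if d[0]<0:d=-d
n=np.array([-d[1],d[0]]);o=Q[:,:2].mean(0)
A=P[zok&(P[:,:,2]>8)&(P[:,:,2]<60)];L=(A[:,:2]-o)@d; W=(A[:,:2]-o)@n
for l in np.arange(-72,80,6):
    k=abs(L-l)<3
    if k.sum(): print(round(l),W[k].min().round(1),W[k].max().round(1),'z',A[k,2].max().round(1),k.sum())
print(o,d,L.min(),L.max())
```

```text
yellow mid [ 449.1 -362. ] ang 14.2 len 134.4 wid 55.6 ztop 41.7 tub z 31.4
-72 -25.4 26.8 z 23.4 294
-66 -26.1 29.4 z 23.8 295
-60 -26.2 30.4 z 28.8 296
-54 -27.3 29.8 z 32.4 324
-48 -26.4 29.8 z 32.5 268
-42 -14.0 15.6 z 32.7 177
-36 -14.1 15.3 z 32.2 168
-30 -13.9 15.0 z 33.4 175
-24 -14.3 14.7 z 33.8 166
-18 -14.8 14.4 z 42.4 201
-12 -14.2 15.0 z 43.3 165
-6 -14.6 14.8 z 41.8 126
0 -15.2 14.5 z 43.1 203
6 -15.7 14.2 z 32.5 109
12 -29.2 13.8 z 38.9 196
18 -29.9 27.9 z 38.6 341
24 -30.1 28.8 z 39.1 308
30 -30.3 28.4 z 38.2 292
36 -30.4 28.2 z 38.9 225
42 -29.5 26.7 z 39.7 367
48 -27.7 23.4 z 39.3 249
54 -27.9 23.2 z 38.8 89
[ 463.26623824 -358.29691208] [0.96942889 0.24537244] -82.27035376376 53.44113258697387
```

Run:
```python
from h import *
go(449.2,-361.9,26,102.4)
```

```text
shift [ -2.9  -8.5 138.9] turn -1.5 | pos [ 447.9 -353.9  165. ] yang 100.9 tilt [-0.023 -0.001 -1.   ] j6 -2.54 t 13.72 F [-0.4 -0.3  0.5] gap 0.599
```

>>> send_rows([
  [[0.4, -3, -8.5, 25, -1.5], [0.4, -3, -8.5, 50, -1.5], [0.4, -3, -8.5, 75, -1.5], [0.4, -3, -8.5, 85, -1.5], [0.4, -3, -8.5, 85, -1.5]],
])

```text
time_s: 14.13
position: [449.4, -359.5, 77.7]
orientation: [0.34, -3.096, -0.009]
force: [-0.5, 0.5, -0.1]
finger_gap: 0.603
```

Run:
```python
from h import *
go(449.2,-361.9,26,102.4)
c=snap('wrist','w16.png')
```

```text
shift [-0.6 -2.8 51.7] turn 0.1 | pos [ 449.4 -359.5   77.7] yang 102.5 tilt [-0.027  0.003 -1.   ] j6 -2.56 t 14.13 F [-0.5  0.5 -0.1] gap 0.603
```

View pics/w16.png

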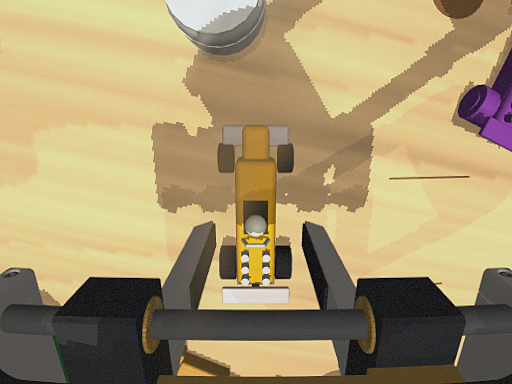

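>>> send_rows([
  [[0.4, -1, -2.5, 20, 0], [0.4, -1, -2.5, 40, 0], [0.4, -1, -2.5, 50, 0], [0.4, -1, -2.5, 51, 0], [0.4, -1, -2.5, 51, 0]],
])

```text
time_s: 14.6
position: [451.1, -363.0, 29.0]
orientation: [0.34, -3.099, -0.004]
force: [-0.2, -0.8, 0.4]
finger_gap: 0.606
```

Run:
```python
from h import *
go(449.2,-361.9,26,102.4)
c=snap('wrist','w17.png')
```

```text
shift [1.5 1.5 3.1] turn 0.1 | pos [ 451.1 -363.    29. ] yang 102.5 tilt [-0.024 -0.    -1.   ] j6 -2.56 t 14.6 F [-0.2 -0.8  0.4] gap 0.606
```

View pics/w17.png

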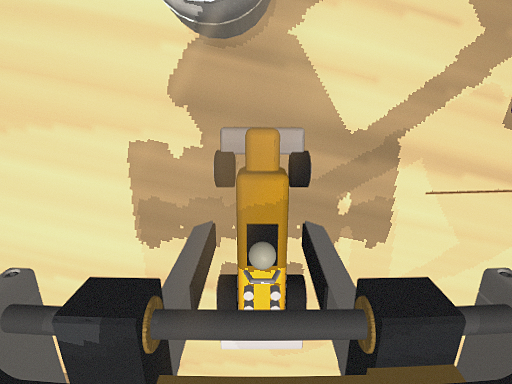

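>>> send_rows([
  [[0.4, 1, 1.5, 3, 0], [1, 1, 1.5, 3, 0], [1, 1, 1.5, 3, 0], [1, 1, 1.5, 3, 0], [1, 1, 1.5, 3, 0]],
])

```text
time_s: 15.07
position: [450.2, -362.3, 26.9]
orientation: [0.34, -3.1, -0.001]
force: [-0.1, -0.9, 0.7]
finger_gap: 0.351
```

Run:
```python
from h import *
go(449.2,-361.9,26,102.4)
```

```text
shift [0.9 0.7 1. ] turn 0.1 | pos [ 450.2 -362.3   26.9] yang 102.5 tilt [-0.023 -0.002 -1.   ] j6 -2.56 t 15.07 F [-0.1 -0.9  0.7] gap 0.351
```

>>> send_rows([
  [[1, 0, 0, -15, 0], [1, 0, 0, -40, 0], [1, 0, 0, -65, 0], [1, 0, 0, -85, 0], [1, 0, 0, -85, 0]],
])

```text
time_s: 15.48
position: [454.3, -364.2, 116.0]
orientation: [0.341, -3.105, 0.009]
force: [0.0, -0.4, -0.2]
finger_gap: 0.315
```

Run:
```python
from h import *
go(580,125.4,110,82.5)
c=snap('wrist','w18.png')
```

```text
shift [-2.290e+02  4.507e+02  2.000e-01] turn 20.0 | pos [ 454.3 -364.2  116. ] yang 102.5 tilt [-0.017 -0.008 -1.   ] j6 -2.57 t 15.48 F [ 0.  -0.4 -0.2] gap 0.315
```

View pics/w18.png

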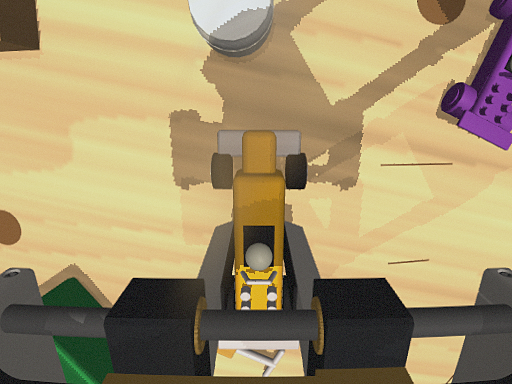

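Run:
```python
from h import *
c=snap('wrist','w19.png');s=sense();P=cloud(c)
print(s['position'],s['force'])
for uv in [(260,150),(258,195),(224,165),(296,165),(230,142),(290,142)]: print(uv,P[uv[1],uv[0]].round(1), (P[uv[1],uv[0]]-s['position']).round(1))
go(580,125.4,110,82.5)
```

```text
[ 452.18727057 -362.21007365  112.01557696] [-0.17070068  0.55120783 -0.72445435]
(260, 150) [ 397.8 -375.   104.5] [-54.4 -12.8  -7.5]
(258, 195) [ 421.8 -370.8  112.9] [-30.4  -8.6   0.9]
(224, 165) [ 410.9 -393.4  104.2] [-41.3 -31.2  -7.8]
(296, 165) [ 401.9 -352.6  103.7] [-50.3   9.6  -8.4]
(230, 142) [ 398.2 -393.2   95.5] [-54.  -31.  -16.5]
(290, 142) [ 390.3 -358.5   97.7] [-61.9   3.7 -14.3]
shift [-230.5  448.3   -1.9] turn 20.0 | pos [ 452.2 -362.2  112. ] yang 102.5 tilt [-0.022 -0.002 -1.   ] j6 -2.57 t 15.58 F [-0.2  0.6 -0.7] gap 0.317
```

>>> send_rows([
  [[1, -18, 35, 0, 2], [1, -36, 70, 0, 4], [1, -54, 105, 0, 6], [1, -72, 140, 0, 8], [1, -90, 175, 0, 10]],
])

```text
time_s: 16.0
position: [500.7, -169.6, 108.3]
orientation: [0.065, -3.115, -0.0]
force: [1.0, -0.2, -0.7]
finger_gap: 0.315
```

Run:
```python
from h import *
go(580.5,125.2,110,82.5)
```

```text
shift [-91.9 291.3  -3.9] turn 9.9 | pos [ 500.7 -169.6  108.3] yang 92.4 tilt [-0.026 -0.    -1.   ] j6 -2.06 t 16.0 F [ 1.  -0.2 -0.7] gap 0.315
```

>>> send_rows([
  [[1, -12, 38, 0, 2], [1, -24, 76, -1, 4], [1, -36, 114, -2, 6], [1, -48, 152, -3, 8], [1, -60, 190, -4, 10]],
])

```text
time_s: 16.42
position: [551.4, 24.7, 108.6]
orientation: [-0.21, -3.105, 0.003]
force: [-0.1, -0.1, -0.6]
finger_gap: 0.315
```

Run:
```python
from h import *
go(580.5,125.2,90,82.5)
```

```text
shift [-15.8 103.5  17.7] turn -0.2 | pos [551.4  24.7 108.6] yang 82.3 tilt [-0.03 -0.   -1.  ] j6 -1.51 t 16.42 F [-0.1 -0.1 -0.6] gap 0.315
```

>>> send_rows([
  [[1, -5, 35, 0, 0], [1, -10, 70, 5, 0], [1, -15, 95, 15, 0], [1, -16, 103, 18, 0], [1, -16, 103, 18, 0]],
])

```text
time_s: 16.83
position: [578.8, 126.2, 86.7]
orientation: [-0.205, -3.099, 0.005]
force: [0.0, -0.0, -1.1]
finger_gap: 0.317
```

>>> send_rows([
  [[1, 0, 0, 0, 0], [1, 0, 0, 0, 0], [1, 0, 0, 0, 0]],
])

```text
time_s: 17.08
position: [578.3, 124.7, 86.5]
orientation: [-0.207, -3.098, 0.006]
force: [0.5, -0.5, -1.3]
finger_gap: 0.319
```

Run:
```python
from h import *
go(580.5,125.2,45,82.5)
c=snap('wrist','w20.png')
```

```text
shift [-3.6  1.1 41.3] turn -0.1 | pos [578.3 124.7  86.5] yang 82.4 tilt [-0.037 -0.001 -0.999] j6 -1.35 t 17.08 F [ 0.5 -0.5 -1.3] gap 0.319
```

View pics/w20.png

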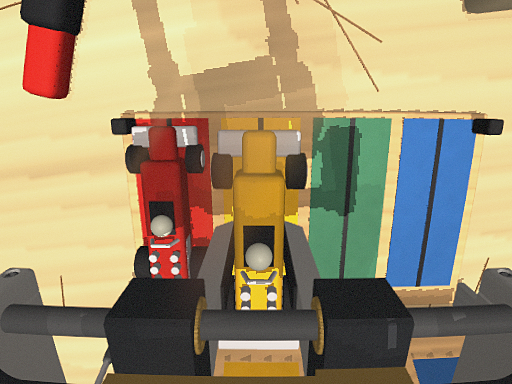

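>>> send_rows([
  [[1, -3, 1, 15, 0], [1, -3, 1, 28, 0], [1, -3, 1, 38, 0], [1, -3, 1, 40, 0], [1, -3, 1, 40, 0]],
])

```text
time_s: 17.55
position: [579.7, 124.6, 46.2]
orientation: [-0.209, -3.097, 0.006]
force: [-0.4, 0.4, -0.7]
finger_gap: 0.316
```

Run:
```python
from h import *
go(580.5,125.2,41,82.5)
```

```text
shift [-0.9  0.7  5.2] turn -0.2 | pos [579.7 124.6  46.2] yang 82.3 tilt [-0.037 -0.001 -0.999] j6 -1.34 t 17.55 F [-0.4  0.4 -0.7] gap 0.316
```

>>> send_rows([
  [[1, -1, 1, 2, 0], [1, -1, 1, 4, 0], [1, -1, 1, 5, 0], [1, -1, 1, 5, 0], [1, -1, 1, 5, 0]],
])

```text
time_s: 17.97
position: [580.8, 125.6, 41.4]
orientation: [-0.208, -3.098, 0.006]
force: [-0.5, 1.4, -1.0]
finger_gap: 0.315
```

Run:
```python
from h import *
go(580.5,125.2,41,82.5)
```

```text
shift [ 0.2 -0.4  0.4] turn -0.2 | pos [580.8 125.6  41.4] yang 82.3 tilt [-0.037 -0.001 -0.999] j6 -1.34 t 17.97 F [-0.5  1.4 -1. ] gap 0.315
```

>>> send_rows([
  [[1, 0, 0, 1.5, 0], [1, 0, 0, 2.5, 0], [1, 0, 0, 2.5, 0], [1, 0, 0, 2.5, 0]],
])

```text
time_s: 18.3
position: [580.7, 125.5, 40.6]
orientation: [-0.208, -3.099, 0.006]
force: [-3.1, -1.4, 8.8]
finger_gap: 0.318
```

Run:
```python
from h import *
go(580.5,125.2,39,82.5)
```

```text
shift [ 0.1 -0.3  1.6] turn -0.2 | pos [580.7 125.5  40.6] yang 82.3 tilt [-0.036 -0.001 -0.999] j6 -1.34 t 18.3 F [-3.1 -1.4  8.8] gap 0.318
```

Contact. Release.

>>> send_rows([
  [[0.52, 0, 0, 0, 0], [0.52, 0, 0, 0, 0], [0.52, 0, 0, 0, 0], [0.52, 0, 0, 0, 0], [0.52, 0, 0, 0, 0]],
])

```text
time_s: 18.72
position: [580.7, 125.5, 40.4]
orientation: [-0.208, -3.099, 0.006]
force: [0.8, 0.1, -1.1]
finger_gap: 0.478
```

>>> send_rows([
  [[0.52, 0, 0, -20, 0], [0.52, 0, 0, -50, 0], [0.52, 0, 0, -90, 0], [0.52, 0, 0, -130, 0], [0.52, 0, 0, -150, 0]],
])

```text
time_s: 19.13
position: [588.2, 126.0, 195.0]
orientation: [-0.208, -3.105, 0.004]
force: [1.1, 0.6, 1.1]
finger_gap: 0.483
```

>>> send_rows([
  [[0.52, 0, 0, -10, 0], [0.52, 0, 0, -10, 0], [0.52, 0, 0, -10, 0], [0.52, 0, 0, -10, 0], [0.52, 0, 0, -10, 0]],
])

```text
time_s: 19.55
position: [587.4, 125.9, 203.0]
orientation: [-0.208, -3.101, 0.005]
force: [-0.1, -0.0, 0.1]
finger_gap: 0.481
```

Run:
```python
from h import *
go(392,338,220,82.5)
c=snap('wrist','w21.png')
```

```text
shift [222.5 184.  -10.7] turn -0.2 | pos [587.4 125.9 203. ] yang 82.3 tilt [-0.033 -0.001 -0.999] j6 -1.34 t 19.55 F [-0.1 -0.   0.1] gap 0.481
```

View pics/w21.png

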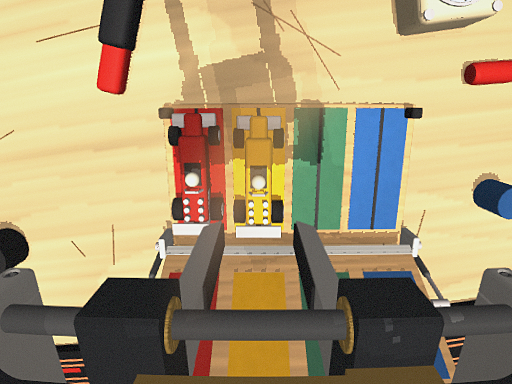

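Run:
```python
from h import *
c=snap('wrist')
h=cv2.cvtColor(c['img'],cv2.COLOR_BGR2HSV)
B={}
for col,(lo,hi,x0,x1) in dict(green=((45,60,30),(95,255,255),288,352),blue=((100,80,40),(125,255,255),344,412)).items():
    m=cv2.inRange(h,lo,hi);m[:,:x0]=0;m[:,x1:]=0;m[:100]=0;m[235:]=0
    m=cv2.morphologyEx(m,cv2.MORPH_OPEN,np.ones((3,3)))
    r=rectw(c,m,10);B[col]=np.array(r[0]);print(col,np.round(r[0],1),np.round(r[1],1),r[2])
y=np.array([.1305,.9914]);d=np.array([.9914,-.1305])
P=cloud(c);zok=c['z_map']>0
for col,k,(x0,x1,y0,y1) in (('yellow',1,(229,290,104,242)),('red',2,(167,227,104,242))):
    o=((B['green']-k*72*y)+(B['blue']-(k+1)*72*y))/2
    A=P[y0:y1,x0:x1];q=zok[y0:y1,x0:x1]&(A[:,:,2]>22)&(A[:,:,2]<70);A=A[q]
    L=(A[:,:2]-o)@d;W=(A[:,:2]-o)@y
    print(col,'bay',o.round(1),'L',np.percentile(L,[.2,99.8]).round(1),[ (l,W[abs(L-l)<3].min().round(1),W[abs(L-l)<3].max().round(1)) for l in (-60,-42,-24,-12,0,12,24,42,60) if (abs(L-l)<3).any()],'ztop',np.percentile(A[:,2],99))
    k=(abs(W)<35);
    wheel=[l for l in range(-70,70) if ((abs(L-l)<1)&(abs(W)>20)).any()]
    print('   no-wheel span',[l for l in range(-45,45) if l not in wheel])
    w=(W>-5)&(W<5)&(L<-40);print('   nose z',A[w][:,2].mean().round(1))
```

```text
green [588.2 196.8] [ 61.4 147.8] 82.44317626953125
blue [597.6 268.2] [ 61.7 149. ] 82.69229125976562
yellow bay [578.8 125.4] L [-64.9  68.6] [(-60, np.float64(-24.8), np.float64(24.5)), (-42, np.float64(-27.7), np.float64(29.0)), (-24, np.float64(-14.4), np.float64(14.2)), (-12, np.float64(-14.6), np.float64(14.3)), (0, np.float64(-14.8), np.float64(14.4)), (12, np.float64(-15.0), np.float64(14.5)), (24, np.float64(-15.1), np.float64(14.5)), (42, np.float64(-30.1), np.float64(29.1)), (60, np.float64(-25.5), np.float64(26.9))] ztop 51.69434663152812
   no-wheel span [-28, -27, -26, -25, -24, -23, -22, -21, -20, -19, -18, -17, -16, -15, -14, -13, -12, -11, -10, -9, -8, -7, -6, -5, -4, -3, -2, -1, 0, 1, 2, 3, 4, 5, 6, 7, 8, 9, 10, 11, 12, 13, 14, 15, 16, 17, 18, 19, 20, 21, 22, 23, 24, 25, 26, 27, 28, 29, 30]
   nose z 32.0
red bay [569.4  54. ] L [-73.2  80.6] [(-60, np.float64(-25.1), np.float64(23.9)), (-42, np.float64(-28.3), np.float64(28.2)), (-24, np.float64(-14.9), np.float64(14.2)), (-12, np.float64(-16.2), np.float64(14.3)), (0, np.float64(-16.1), np.float64(14.3)), (12, np.float64(-15.1), np.float64(14.2)), (24, np.float64(-15.0), np.float64(14.3)), (42, np.float64(-29.8), np.float64(29.2)), (60, np.float64(-26.2), np.float64(7.8))] ztop 51.956201115218256
   no-wheel span [-31, -30, -29, -28, -27, -26, -25, -24, -23, -22, -21, -20, -19, -18, -17, -16, -15, -14, -13, -12, -11, -10, -9, -8, -7, -6, -5, -4, -3, -2, -1, 0, 1, 2, 3, 4, 5, 6, 7, 8, 9, 10, 11, 12, 13, 14, 15, 16, 17, 18, 19, 20, 21, 22, 23, 24, 25, 26, 27]
   nose z 33.1
```

>>> send_rows([
  [[0.5, 31, 25, 0, 0], [0.5, 62, 50, 0, 0], [0.5, 93, 75, 0, 0], [0.5, 124, 100, 0, 0], [0.5, 155, 125, 0, 0]],
])

```text
time_s: 20.07
position: [449.2, 271.3, 206.8]
orientation: [-0.21, -3.1, 0.006]
force: [0.4, 2.1, -0.1]
finger_gap: 0.5
```

Run:
```python
from h import *
go(392,338,200,90)
```

```text
shift [65.4 58.5  8.7] turn -7.7 | pos [449.2 271.3 206.8] yang 82.3 tilt [-0.034 -0.001 -0.999] j6 -1.04 t 20.07 F [ 0.4  2.1 -0.1] gap 0.5
```

>>> send_rows([
  [[0.5, 25, 22, 0, -3], [0.5, 50, 44, 0, -7], [0.5, 65, 58, 0, -7], [0.5, 65, 58, 0, -7], [0.5, 65, 58, 0, -7]],
])

```text
time_s: 20.48
position: [391.8, 337.8, 208.1]
orientation: [-0.016, -3.107, 0.004]
force: [0.3, -0.8, 0.3]
finger_gap: 0.502
```

>>> send_rows([
  [[0.5, 0, 0, 0, 0], [0.5, 0, 0, 0, 0]],
])

```text
time_s: 20.65
position: [392.5, 336.9, 207.6]
orientation: [-0.018, -3.106, 0.006]
force: [0.5, 1.0, 0.5]
finger_gap: 0.498
```

Run:
```python
from h import *
go(392,338,200,90)
c=snap('wrist','w22.png')
print(proj(c,[[392,338,100]]))
```

```text
shift [0.2 1.1 7.6] turn -0.7 | pos [392.5 336.9 207.6] yang 89.3 tilt [-0.035 -0.003 -0.999] j6 -1.0 t 20.65 F [0.5 1.  0.5] gap 0.498
[[260.37213262 197.23947132]]
```

View pics/w22.png

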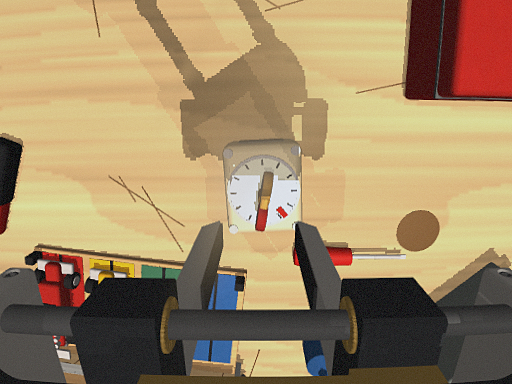

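```bash
cat >> h.py <<'E'
def keyfit(c,box,zlo=92):
    x0,x1,y0,y1=box
    P=cloud(c)[y0:y1,x0:x1];q=(c['z_map'][y0:y1,x0:x1]>0)&(P[:,:,2]>zlo)&(P[:,:,2]<125)
    g=c['img'][y0:y1,x0:x1];A=P[q][:,:2];r=cv2.minAreaRect(A.astype(np.float32))
    w,V=np.linalg.eigh(np.cov(A.T));d=V[:,1]
    red=P[q&(hmask(g,'red',130)>0)][:,:2].mean(0)
    if (red-A.mean(0))@d<0:d=-d
    print('key c',np.round(r[0],1),'size',np.round(r[1],1),'n',len(A),'z',np.percentile(P[q][:,2],[5,95]).round(1),'red wing dir',np.degrees(np.arctan2(d[1],d[0])).round(1))
    return P
E
python3 - <<'E'
from h import *
c=snap('wrist')
keyfit(c,(240,300,155,240))
P=cloud(c)
m=hmask(c['img'],'red',130);k=np.zeros_like(m);k[200:225,272:295]=1;v,u=np.nonzero(m*k)
Q=onz(c,np.c_[u,v],60);print('bar',Q.mean(0),cv2.minAreaRect(Q[:,:2].astype(np.float32)))
h=cv2.cvtColor(c['img'],cv2.COLOR_BGR2HSV)
print('case', P[150,240],P[225,240],P[190,235])
E
```

```text
key c [394.9 341. ] size [11. 56.] n 638 z [ 99.2 113.5] red wing dir -9.6
bar [419.90499787 360.93864486  60.        ] ((419.76849365234375, 361.1601257324219), (12.806591987609863, 5.4765119552612305), 43.38219451904297)
case [352.57121929 317.28943362  59.08998841] [435.37300574 315.04437031  59.41649493] [394.28040609 311.15273823  63.4846354 ]
```

Run:
```python
from h import *
go(394.9,341,100,80.4)
```

```text
shift [ -6.    4.5 107.6] turn 8.9 | pos [392.7 336.9 207.8] yang 89.3 tilt [-0.035 -0.003 -0.999] j6 -1.0 t 20.75 F [ 0.2 -0.1  0.1] gap 0.499
```

>>> send_rows([
  [[0.5, -6, 4, -41, 7], [0.5, -6, 4, -80, 9], [0.5, -6, 4, -120, 9], [0.5, -6, 4, -160, 9]],
])

```text
time_s: 21.08
position: [404.7, 340.3, 369.0]
orientation: [-0.265, -3.095, 0.01]
force: [1.0, 0.6, 0.9]
finger_gap: 0.504
```

>>> send_rows([
  [[0.5, 0, 0, -41, 0], [0.5, 0, 0, -80, 0]],
])

```text
time_s: 21.25
position: [408.0, 339.5, 451.2]
orientation: [-0.268, -3.096, 0.01]
force: [0.5, 0.1, 0.3]
finger_gap: 0.5
```

Run:
```python
from h import *
go(394.9,341,100,80.4)
```

```text
shift [  1.4   2.5 351.4] turn -0.3 | pos [408.  339.5 451.2] yang 80.1 tilt [-0.035 -0.003 -0.999] j6 -0.84 t 21.25 F [0.5 0.1 0.3] gap 0.5
```

>>> send_rows([
  [[0.5, 0, 0, 0, 0]],
])

```text
time_s: 21.33
position: [410.5, 339.8, 458.8]
orientation: [-0.272, -3.107, -0.003]
force: [0.2, -0.2, 0.4]
finger_gap: 0.497
```

>>> send_rows([
  [[0.5, 0, 0, 41, 0]],
])

```text
time_s: 21.42
position: [413.9, 341.3, 425.9]
orientation: [-0.276, -3.122, -0.021]
force: [0.7, -0.6, 1.2]
finger_gap: 0.503
```

Run:
```python
from h import *
go(394.9,341,100,80.4)
```

```text
shift [ 15.8  -7.8 326. ] turn -0.5 | pos [413.9 341.3 425.9] yang 79.9 tilt [-0.006  0.014 -1.   ] j6 -0.84 t 21.42 F [ 0.7 -0.6  1.2] gap 0.503
```

>>> send_rows([
  [[0.5, 0, 0, 41, 0]],
])

```text
time_s: 21.5
position: [415.8, 342.0, 386.4]
orientation: [-0.279, -3.128, -0.028]
force: [0.7, -0.5, -1.2]
finger_gap: 0.497
```

Run:
```python
from h import *
go(394.9,341,100,80.4)
```

```text
shift [ 19.6  -9.7 286.4] turn -0.6 | pos [415.8 342.  386.4] yang 79.8 tilt [ 0.     0.018 -1.   ] j6 -0.84 t 21.5 F [ 0.7 -0.5 -1.2] gap 0.497
```

>>> send_rows([
  [[0.5, 5, -2, 40, 0], [0.5, 10, -5, 80, 0], [0.5, 15, -8, 120, 0], [0.5, 19, -9, 160, 0], [0.5, 19, -9, 200, 0]],
])

```text
time_s: 21.92
position: [394.8, 338.8, 184.4]
orientation: [-0.281, -3.127, -0.028]
force: [0.9, 0.1, 0.0]
finger_gap: 0.499
```

Run:
```python
from h import *
go(394.9,341,100,80.4)
```

```text
shift [ 0.   0.7 84.4] turn -0.7 | pos [394.8 338.8 184.4] yang 79.7 tilt [ 0.     0.018 -1.   ] j6 -0.83 t 21.92 F [0.9 0.1 0. ] gap 0.499
```

>>> send_rows([
  [[0.5, 0, 0.5, 30, 0], [0.5, 0, 0.5, 40, 0]],
])

```text
time_s: 22.08
position: [391.8, 337.1, 139.2]
orientation: [-0.283, -3.119, -0.018]
force: [-0.3, -0.9, 0.2]
finger_gap: 0.5
```

>>> send_rows([
  [[0.5, 0, 0, 0, 0], [0.5, 0, 0, 0, 0], [0.5, 0, 0, 0, 0]],
])

```text
time_s: 22.33
position: [393.3, 337.6, 140.8]
orientation: [-0.284, -3.122, -0.021]
force: [1.0, -0.7, -0.1]
finger_gap: 0.502
```

Run:
```python
from h import *
go(394.9,341,100,80.4)
c=snap('wrist','w23.png');keyfit(c,(230,310,170,300))
```

```text
shift [-1.3  3.1 40.8] turn -0.8 | pos [393.3 337.6 140.8] yang 79.6 tilt [-0.006  0.014 -1.   ] j6 -0.83 t 22.33 F [ 1.  -0.7 -0.1] gap 0.502
key c [397.3 350.3] size [29.6 56.3] n 1053 z [100.9 113.9] red wing dir -9.9
```

View pics/w23.png

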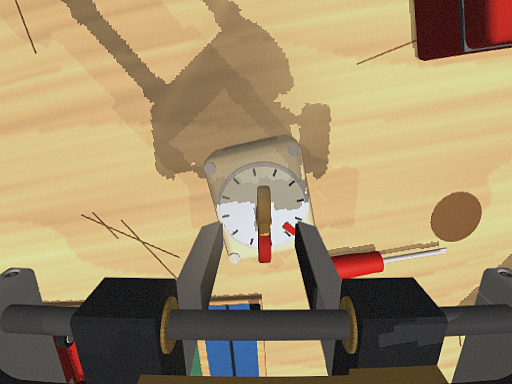

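Run:
```python
from h import *
c=snap('wrist');keyfit(c,(245,285,175,275))
go(394.9,340.5,101,80.4)
```

```text
key c [394.7 341. ] size [11.1 55.3] n 1006 z [101.7 113.5] red wing dir -9.4
shift [-1.3  2.3 40.3] turn -0.8 | pos [393.4 337.9 141.3] yang 79.6 tilt [-0.005  0.015 -1.   ] j6 -0.83 t 22.43 F [ 0.1 -0.2 -0.3] gap 0.5
```

Centre (394.7, 341.0) confirmed from two positions. Descend and grip.

>>> send_rows([
  [[0.5, -1, 3, 15, -1], [0.5, -1, 3, 30, -1], [0.5, -1, 3, 40, -1], [0.5, -1, 3, 40, -1], [0.5, -1, 3, 40, -1]],
])

```text
time_s: 22.85
position: [394.9, 341.4, 101.7]
orientation: [-0.256, -3.126, -0.022]
force: [-1.5, 0.8, -0.2]
finger_gap: 0.504
```

Run:
```python
from h import *
go(394.7,341,100,80.4)
```

```text
shift [ 0.1 -0.4  1.7] turn 0.2 | pos [394.9 341.4 101.7] yang 80.6 tilt [-0.004  0.015 -1.   ] j6 -0.85 t 22.85 F [-1.5  0.8 -0.2] gap 0.504
```

>>> send_rows([
  [[1, 0, 0, 1, 0], [1, 0, 0, 1, 0], [1, 0, 0, 1, 0], [1, 0, 0, 1, 0], [1, 0, 0, 1, 0]],
])

```text
time_s: 23.27
position: [395.0, 341.5, 101.1]
orientation: [-0.256, -3.126, -0.023]
force: [-0.0, 0.0, -0.1]
finger_gap: 0.182
```

>>> send_rows([
  [[1, 0, 0, 0, 0], [1, 0, 0, 0, 0]],
])

```text
time_s: 23.43
position: [395.0, 341.4, 101.2]
orientation: [-0.256, -3.126, -0.023]
force: [-0.0, -0.2, 0.2]
finger_gap: 0.119
```

Run:
```python
from h import *
go(394.7,341,100,80.4);print(sense()['wrist_torque'],sense()['joint_positions'])
```

```text
shift [ 0.3 -0.5  1.2] turn 0.2 | pos [395.  341.4 101.2] yang 80.6 tilt [-0.004  0.015 -1.   ] j6 -0.85 t 23.43 F [-0.  -0.2  0.2] gap 0.119
[-0.11218406  0.03262275  0.0163236 ] [ 0.56895464  0.2957047   1.81026888  0.01693103  1.03080875 -0.84706098]
```

>>> send_rows([
  [[1, 0, 0, 0, 4], [1, 0, 0, 0, 10], [1, 0, 0, 0, 16], [1, 0, 0, 0, 22], [1, 0, 0, 0, 28]],
])

```text
time_s: 23.85
position: [395.2, 341.8, 101.2]
orientation: [-1.011, -2.966, -0.022]
force: [-0.4, 0.8, -1.9]
finger_gap: 0.116
```

Run:
```python
from h import *
go(394.7,341,101,80.4);print(sense()['wrist_torque'])
```

```text
shift [-0.1 -1.   0.1] turn -28.1 | pos [395.2 341.8 101.2] yang 52.3 tilt [-0.003  0.016 -1.   ] j6 -0.35 t 23.85 F [-0.4  0.8 -1.9] gap 0.116
[ 0.24314731 -0.09782953  0.08882516]
```

>>> send_rows([
  [[1, 0, -0.5, 0, 6], [1, 0, -0.5, 0, 12], [1, 0, -0.5, 0, 18], [1, 0, -0.5, 0, 24], [1, 0, -0.5, 0, 30]],
])

```text
time_s: 24.27
position: [395.7, 342.2, 101.2]
orientation: [-1.749, -2.596, -0.021]
force: [1.8, 2.1, -1.2]
finger_gap: 0.113
```

>>> send_rows([
  [[1, 0, 0, 0, 6], [1, 0, 0, 0, 12], [1, 0, 0, 0, 18], [1, 0, 0, 0, 24], [1, 0, 0, 0, 30]],
])

```text
time_s: 24.68
position: [396.3, 342.3, 101.2]
orientation: [-2.365, -2.048, -0.017]
force: [1.1, 0.6, -1.1]
finger_gap: 0.118
```

Run:
```python
from h import *
go(394.7,341,101,80.4);print(sense()['wrist_torque'])
c=snap('wrist','w24.png')
```

```text
shift [-1.5 -1.4  0.2] turn -88.6 | pos [396.3 342.3 101.2] yang -8.2 tilt [-0.     0.017 -1.   ] j6 0.7 t 24.68 F [ 1.1  0.6 -1.1] gap 0.118
[-0.09569774 -0.27204884  0.03688968]
```

View pics/w24.png

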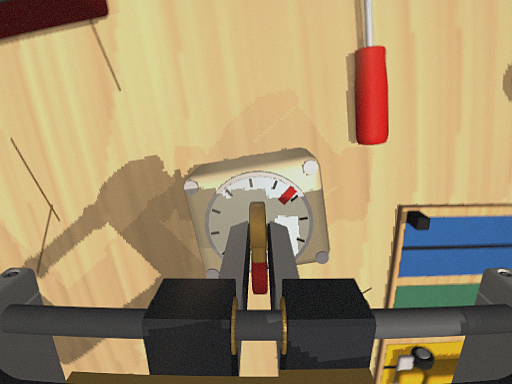

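Key follows the gripper (red wing toward the palm at (260,277)). Turned ~89°; continue.

>>> send_rows([
  [[1, -0.5, -0.5, 0, 6], [1, -1, -1, 0, 12], [1, -1, -1, 0, 18], [1, -1, -1, 0, 24], [1, -1, -1, 0, 30]],
])

```text
time_s: 25.15
position: [396.8, 342.0, 101.2]
orientation: [-2.816, -1.357, -0.016]
force: [2.9, 1.2, -2.5]
finger_gap: 0.117
```

>>> send_rows([
  [[1, 0, 0, 0, 6], [1, 0, 0, 0, 12], [1, 0, 0, 0, 18], [1, 0, 0, 0, 24], [1, 0, 0, 0, 30]],
])

```text
time_s: 25.57
position: [397.1, 341.5, 101.1]
orientation: [-3.071, -0.579, -0.01]
force: [1.5, -0.9, -0.0]
finger_gap: 0.114
```

Run:
```python
from h import *
go(394.7,341,101,80.4);print(sense()['wrist_torque'])
```

```text
shift [-2.4 -0.4  0.1] turn -149.0 | pos [397.1 341.5 101.1] yang -68.6 tilt [ 0.003  0.017 -1.   ] j6 1.76 t 25.57 F [ 1.5 -0.9 -0. ] gap 0.114
[-0.40397802 -0.13813999  0.07034104]
```

>>> send_rows([
  [[1, -1, 0, 0, 6], [1, -1, 0, 0, 12], [1, -1, 0, 0, 18], [1, -1, 0, 0, 24], [1, -1, 0, 0, 26]],
])

```text
time_s: 25.98
position: [397.1, 341.0, 101.1]
orientation: [-3.122, 0.128, -0.007]
force: [1.8, -0.2, -1.2]
finger_gap: 0.118
```

>>> send_rows([
  [[0.5, 0, 0, 0, 0], [0.5, 0, 0, 0, 0], [0.5, 0, 0, 0, 0], [0.5, 0, 0, 0, 0], [0.5, 0, 0, 0, 0]],
])

```text
time_s: 26.4
position: [396.9, 341.0, 101.1]
orientation: [-3.122, 0.127, -0.007]
force: [0.5, -0.3, -0.3]
finger_gap: 0.435
```

>>> send_rows([
  [[0.5, 0, 0, -15, 0], [0.5, 0, 0, -35, 0], [0.5, 0, 0, -50, 0], [0.5, 0, 0, -50, 0], [0.5, 0, 0, -50, 0]],
])

```text
time_s: 26.82
position: [397.0, 340.4, 151.6]
orientation: [-3.121, 0.127, -0.009]
force: [-0.3, -0.3, -0.7]
finger_gap: 0.502
```

Run:
```python
from h import *
go(394.7,341,101,80.4)
c=snap('wrist','w25.png')
```

```text
shift [-2.6  0.6 50.6] turn -175.0 | pos [397.  340.4 151.6] yang -94.6 tilt [ 0.006  0.018 -1.   ] j6 2.21 t 26.82 F [-0.3 -0.3 -0.7] gap 0.502
```

View pics/w25.png

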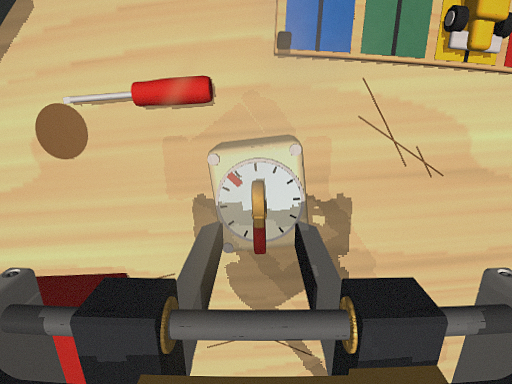

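>>> send_rows([
  [[0.5, 0, 0, 0, -7], [0.5, 0, 0, 0, -14], [0.5, 0, 0, 0, -21], [0.5, 0, 0, 0, -28], [0.5, 0, 0, 0, -35]],
])

```text
time_s: 27.28
position: [395.4, 339.4, 149.1]
orientation: [-3.016, -0.828, -0.009]
force: [0.1, 0.3, -0.4]
finger_gap: 0.496
```

>>> send_rows([
  [[0.5, 0, 0, 0, -7], [0.5, 0, 0, 0, -14], [0.5, 0, 0, 0, -21], [0.5, 0, 0, 0, -28], [0.5, 0, 0, 0, -35]],
])

```text
time_s: 27.7
position: [394.5, 338.9, 147.5]
orientation: [-2.624, -1.706, -0.01]
force: [-0.1, 0.3, 0.1]
finger_gap: 0.498
```

>>> send_rows([
  [[0.5, 0, 0, 0, -7], [0.5, 0, 0, 0, -14], [0.5, 0, 0, 0, -21], [0.5, 0, 0, 0, -28], [0.5, 0, 0, 0, -35]],
])

```text
time_s: 28.12
position: [393.6, 338.3, 145.8]
orientation: [-1.983, -2.424, -0.011]
force: [0.4, -0.3, 0.2]
finger_gap: 0.497
```

>>> send_rows([
  [[0.5, 0, 0, 0, -7], [0.5, 0, 0, 0, -14], [0.5, 0, 0, 0, -21], [0.5, 0, 0, 0, -28], [0.5, 0, 0, 0, -35]],
])

```text
time_s: 28.53
position: [392.7, 337.7, 144.2]
orientation: [-1.154, -2.912, -0.011]
force: [-0.3, 0.1, 0.3]
finger_gap: 0.5
```

>>> send_rows([
  [[0.5, 0, 0, 0, -7], [0.5, 0, 0, 0, -14], [0.5, 0, 0, 0, -21], [0.5, 0, 0, 0, -28], [0.5, 0, 0, 0, -35]],
])

```text
time_s: 28.95
position: [391.7, 337.1, 142.5]
orientation: [-0.215, -3.125, -0.012]
force: [0.7, -0.3, -0.1]
finger_gap: 0.498
```

Run:
```python
from h import *
go(394.7,341,101,85.4)
c=snap('wrist','w26.png')
keyfit(c,(240,285,165,265))
```

```text
shift [-2.8  3.9 41.5] turn -3.3 | pos [391.7 337.1 142.5] yang 82.1 tilt [-0.009  0.008 -1.   ] j6 -0.87 t 28.95 F [ 0.7 -0.3 -0.1] gap 0.498
key c [394.  341.4] size [11.4 54.1] n 988 z [101.4 113.6] red wing dir 177.3
```

View pics/w26.png

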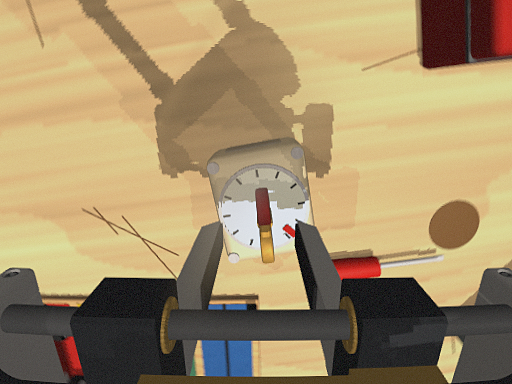

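Run:
```python
from h import *
go(394.7,341.2,100.5,87)
```

```text
shift [-2.8  4.2 42.1] turn -4.7 | pos [391.8 337.1 142.6] yang 82.3 tilt [-0.009  0.008 -1.   ] j6 -0.88 t 29.0 F [ 0.5 -0.4  0.3] gap 0.501
```

>>> send_rows([
  [[0.5, -3, 4, 12, -5], [0.5, -3, 4, 30, -5], [0.5, -3, 4, 42, -5], [0.5, -3, 4, 42, -5], [0.5, -3, 4, 42, -5]],
])

```text
time_s: 29.42
position: [393.9, 340.4, 99.3]
orientation: [-0.075, -3.129, -0.01]
force: [-0.4, 0.3, 0.0]
finger_gap: 0.5
```

Run:
```python
from h import *
go(394.7,341.2,100.5,87)
```

```text
shift [-0.7  0.8 -1.2] turn 0.3 | pos [393.9 340.4  99.3] yang 87.3 tilt [-0.011  0.007 -1.   ] j6 -0.96 t 29.42 F [-0.4  0.3  0. ] gap 0.5
```

>>> send_rows([
  [[1, 0, 0, 0, 0], [1, 0, 0, 0, 0], [1, 0, 0, 0, 0], [1, 0, 0, 0, 0], [1, 0, 0, 0, 0]],
])

```text
time_s: 29.83
position: [394.2, 340.6, 99.8]
orientation: [-0.075, -3.13, -0.011]
force: [-0.4, 0.1, -0.8]
finger_gap: 0.179
```

>>> send_rows([
  [[1, 0, 0, 0, 0], [1, 0, 0, 0, 0], [1, 0, 0, 0, 0]],
])

```text
time_s: 30.08
position: [394.3, 341.3, 100.0]
orientation: [-0.076, -3.13, -0.013]
force: [-0.8, 2.0, -0.9]
finger_gap: 0.114
```

>>> send_rows([
  [[1, 0, 0, 0, 4], [1, 0, 0, 0, 10], [1, 0, 0, 0, 16], [1, 0, 0, 0, 22], [1, 0, 0, 0, 28]],
])

```text
time_s: 30.5
position: [394.5, 342.2, 100.0]
orientation: [-0.838, -3.015, -0.012]
force: [-0.1, 4.2, -2.6]
finger_gap: 0.118
```

Run:
```python
from h import *
go(394.7,341.2,100.5,87);print(sense()['wrist_torque'])
```

```text
shift [-0.6 -0.8 -0.6] turn -28.1 | pos [394.5 342.2 100. ] yang 58.9 tilt [-0.01  0.01 -1.  ] j6 -0.47 t 30.5 F [-0.1  4.2 -2.6] gap 0.118
[ 0.67106465 -0.07155319  0.10404027]
```

>>> send_rows([
  [[1, 0, -1, 0, 6], [1, 0, -1, 0, 12], [1, 0, -1, 0, 18], [1, 0, -1, 0, 24], [1, 0, -1, 0, 30]],
])

```text
time_s: 30.92
position: [395.2, 342.9, 100.0]
orientation: [-1.596, -2.691, -0.012]
force: [0.6, 5.0, -4.3]
finger_gap: 0.118
```

>>> send_rows([
  [[1, -0.5, 0, 0, 6], [1, -0.5, 0, 0, 12], [1, -0.5, 0, 0, 18], [1, -0.5, 0, 0, 24], [1, -0.5, 0, 0, 30]],
])

```text
time_s: 31.33
position: [396.3, 343.1, 100.0]
orientation: [-2.243, -2.179, -0.01]
force: [1.9, 3.4, -3.4]
finger_gap: 0.116
```

>>> send_rows([
  [[1, -1, 0, 0, 6], [1, -1, 0, 0, 12], [1, -1, 0, 0, 18], [1, -1, 0, 0, 24], [1, -1, 0, 0, 30]],
])

```text
time_s: 31.75
position: [397.2, 342.8, 100.0]
orientation: [-2.733, -1.518, -0.007]
force: [2.1, 2.2, -3.2]
finger_gap: 0.116
```

Run:
```python
from h import *
go(394.7,341.2,100.5,87);print(sense()['wrist_torque'])
c=snap('wrist','w27.png')
```

```text
shift [-2.7 -1.3 -0.5] turn -118.9 | pos [397.2 342.8 100. ] yang -31.9 tilt [-0.003  0.016 -1.   ] j6 1.12 t 31.75 F [ 2.1  2.2 -3.2] gap 0.116
[ 0.36922838 -0.32983191  0.14136072]
```

View pics/w27.png

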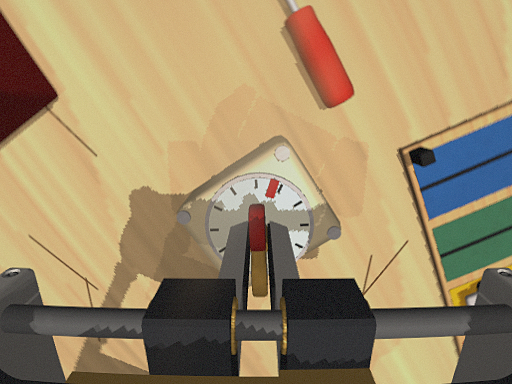

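>>> send_rows([
  [[1, -1, 0, 0, 5], [1, -1, 0, 0, 10], [1, -1, 0, 0, 12], [1, -1, 0, 0, 12]],
])

```text
time_s: 32.13
position: [397.5, 342.5, 100.0]
orientation: [-2.877, -1.221, -0.008]
force: [1.5, 3.1, -4.6]
finger_gap: 0.117
```

Run:
```python
from h import *
go(394.7,341.2,100.5,87);print(sense()['wrist_torque'])
```

```text
shift [-2.8 -1.1 -0.6] turn -131.0 | pos [397.5 342.5 100. ] yang -44.0 tilt [-0.002  0.017 -1.   ] j6 1.33 t 32.13 F [ 1.5  3.1 -4.6] gap 0.117
[ 0.48945577 -0.32806106  0.05375246]
```

>>> send_rows([
  [[1, 0, 0, 0, 2], [1, 0, 0, 0, 4], [1, 0, 0, 0, 5], [1, 0, 0, 0, 5]],
])

```text
time_s: 32.47
position: [397.6, 342.4, 99.9]
orientation: [-2.927, -1.097, -0.007]
force: [0.7, 1.7, -1.5]
finger_gap: 0.118
```

Run:
```python
from h import *
go(394.7,341.2,100.5,87);print(sense()['wrist_torque'])
c=snap('wrist','w28.png')
```

```text
shift [-3.  -1.  -0.6] turn -135.9 | pos [397.6 342.4  99.9] yang -48.9 tilt [-0.002  0.017 -1.   ] j6 1.41 t 32.47 F [ 0.7  1.7 -1.5] gap 0.118
[ 0.11570051 -0.16819322  0.11495452]
```

View pics/w28.png

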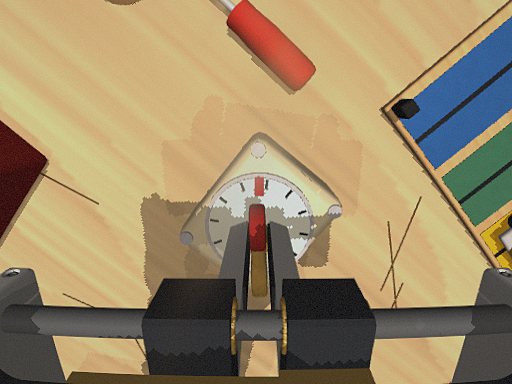

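>>> send_rows([
  [[1, 0, 0, 0, 1.5], [1, 0, 0, 0, 3], [1, 0, 0, 0, 3], [1, 0, 0, 0, 3]],
])

```text
time_s: 32.85
position: [397.7, 342.3, 99.9]
orientation: [-2.954, -1.021, -0.006]
force: [1.8, 1.3, -3.0]
finger_gap: 0.114
```

Run:
```python
from h import *
go(394.7,341.2,100.5,87);print(sense()['wrist_torque'],sense()['joint_efforts'][5])
```

```text
shift [-3.  -1.  -0.6] turn -138.8 | pos [397.7 342.3  99.9] yang -51.8 tilt [-0.001  0.016 -1.   ] j6 1.46 t 32.85 F [ 1.8  1.3 -3. ] gap 0.114
[ 0.1704444  -0.18673616  0.12990166] 0.16173836309462786
```

>>> send_rows([
  [[1, 0, 0, 0, 1.5], [1, 0, 0, 0, 3], [1, 0, 0, 0, 3], [1, 0, 0, 0, 3]],
])

```text
time_s: 33.18
position: [397.4, 342.0, 99.9]
orientation: [-2.98, -0.945, -0.005]
force: [0.1, 1.0, -1.0]
finger_gap: 0.12
```

Run:
```python
from h import *
go(394.7,341.2,100.5,87);print(sense()['wrist_torque'],sense()['joint_efforts'][5])
```

```text
shift [-2.7 -0.9 -0.6] turn -141.8 | pos [397.4 342.   99.9] yang -54.8 tilt [-0.002  0.016 -1.   ] j6 1.52 t 33.18 F [ 0.1  1.  -1. ] gap 0.12
[-0.02790953 -0.04308605  0.00607019] 0.10632224846631289
```

Run:
```python
from h import *
c=snap('wrist','w29.png')
cv2.imwrite('pics/w29c.png',cv2.resize(c['img'][160:310,200:320],None,fx=4,fy=4,interpolation=cv2.INTER_CUBIC))
print(sense()['wrist_torque'],sense()['joint_efforts'][5])
```

```text
[-0.13928822 -0.00534634  0.09264943] 0.1248452765867114
```

View pics/w29c.png

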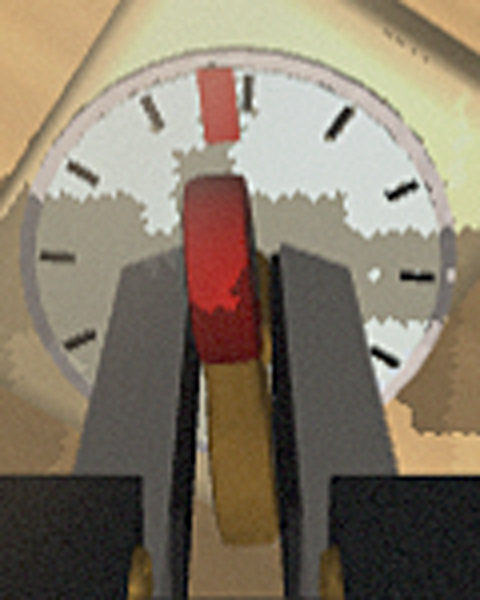

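>>> send_rows([
  [[1, 0, 0, 0, 2], [1, 0, 0, 0, 4], [1, 0, 0, 0, 4], [1, 0, 0, 0, 4]],
])

```text
time_s: 33.57
position: [397.5, 342.0, 100.0]
orientation: [-3.01, -0.844, -0.004]
force: [-0.5, 1.6, -2.6]
finger_gap: 0.117
```

Run:
```python
from h import *
go(394.7,341.2,100.5,87)
print(sense()['wrist_torque'],sense()['joint_efforts'][5])
c=snap('wrist','w30.png')
cv2.imwrite('pics/w30c.png',cv2.resize(c['img'][160:310,200:320],None,fx=4,fy=4,interpolation=cv2.INTER_CUBIC))
```

```text
shift [-2.8 -0.8 -0.5] turn -145.7 | pos [397.5 342.  100. ] yang -58.7 tilt [-0.001  0.016 -1.   ] j6 1.58 t 33.57 F [-0.5  1.6 -2.6] gap 0.117
[-0.03976065 -0.27539896  0.38867018] 0.46880805864930153
```

View pics/w30c.png

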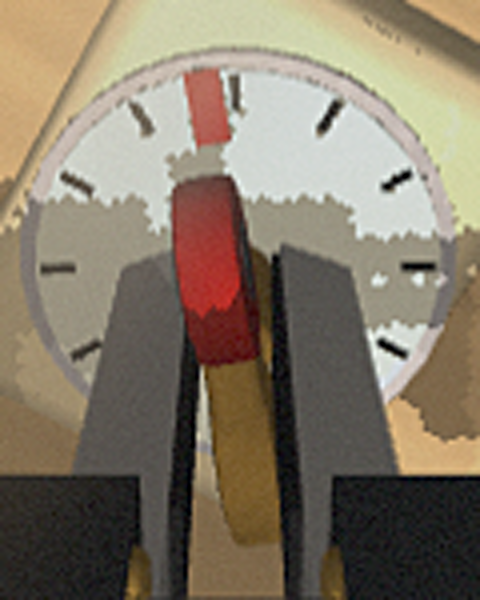

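>>> send_rows([
  [[0.5, 0, 0, 0, 0], [0.5, 0, 0, 0, 0], [0.5, 0, 0, 0, 0], [0.5, 0, 0, 0, 0], [0.5, 0, 0, 0, 0]],
])

```text
time_s: 34.03
position: [397.5, 341.9, 100.0]
orientation: [-3.01, -0.843, -0.004]
force: [-0.2, 0.5, -0.1]
finger_gap: 0.435
```

>>> send_rows([
  [[0.5, 0, 0, -20, 0], [0.5, 0, 0, -50, 0], [0.5, 0, 0, -80, 0], [0.5, 0, 0, -80, 0], [0.5, 0, 0, -80, 0]],
])

```text
time_s: 34.45
position: [398.6, 341.3, 181.8]
orientation: [-3.009, -0.843, -0.01]
force: [0.3, 0.1, 0.6]
finger_gap: 0.505
```

Run:
```python
from h import *
go(394.7,341.2,101,87)
c=snap('wrist','w31.png')
keyfit(c,(238,290,150,250))
cv2.imwrite('pics/w31c.png',cv2.resize(c['img'][130:260,200:320],None,fx=4,fy=4,interpolation=cv2.INTER_CUBIC))
```

```text
shift [-4.2 -0.8 80.7] turn -145.7 | pos [398.6 341.3 181.8] yang -58.7 tilt [ 0.002  0.018 -1.   ] j6 1.59 t 34.45 F [0.3 0.1 0.6] gap 0.505
key c [396.9 341.3] size [57.2 11.5] n 782 z [ 99.6 113.7] red wing dir 41.6
```

View pics/w31c.png

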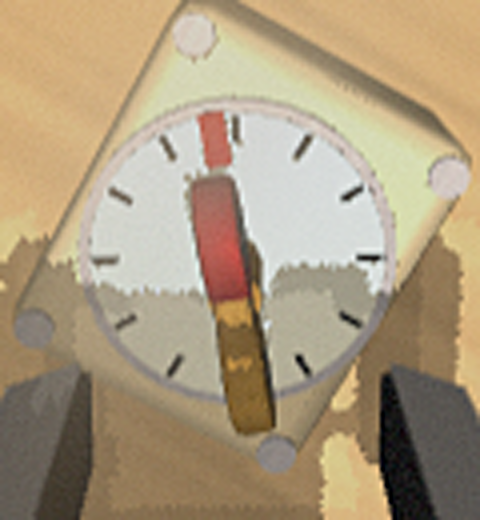

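Run:
```python
from h import *
c=snap('wrist')
m=hmask(c['img'],'red',110);k=np.zeros_like(m);k[155:172,245:262]=1;v,u=np.nonzero(m*k)
Q=onz(c,np.c_[u,v],61)[:,:2];q=Q.mean(0)-[395.5,341.2];w,V=np.linalg.eigh(np.cov(Q.T))
print(len(Q),Q.mean(0),np.degrees(np.arctan2(q[1],q[0])),np.degrees(np.arctan2(V[1,1],V[0,1])),w**.5)
t=snap('top');s=snap('side','s31.png')
cv2.imwrite('pics/t31.png',cv2.resize(t['img'][90:300,70:470],None,fx=2,fy=2,interpolation=cv2.INTER_CUBIC))
```

```text
79 [417.91015628 360.33490706] 40.49234943754784 -138.30310875528292 [1.65942233 3.65803099]
```

View pics/t31.png

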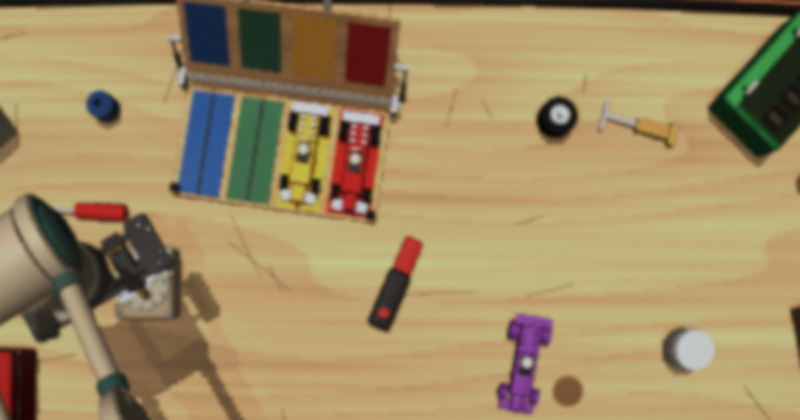

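View pics/s31.png

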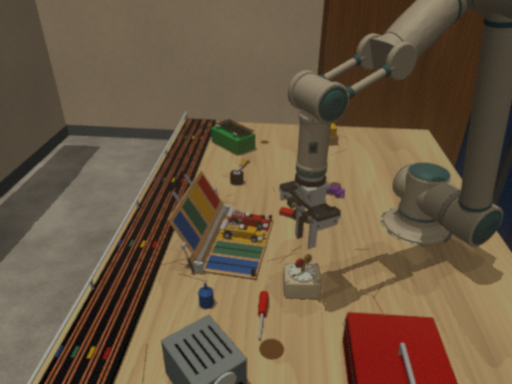

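Run:
```python
from h import *
go(570,60,270,-7)
```

```text
shift [  3.  328.  -96.1] turn -51.7 | pos [396.6 340.1 178.5] yang -58.7 tilt [-0.004  0.014 -1.   ] j6 1.58 t 34.65 F [ 0.5 -0.3 -0.3] gap 0.499
```

>>> send_rows([
  [[0.5, 0, 20, -30, -7], [0.5, 0, 50, -60, -14], [0.5, 0, 85, -80, -21], [0.5, 0, 125, -95, -28], [0.5, 0, 160, -95, -35]],
])

```text
time_s: 35.07
position: [479.7, 204.6, 273.0]
orientation: [-2.632, -1.691, -0.012]
force: [0.7, 1.4, 0.1]
finger_gap: 0.501
```

Run:
```python
from h import *
go(570,60,270,-7)
```

```text
shift [-94.1 142.2   0.7] turn -17.6 | pos [479.7 204.6 273. ] yang -24.6 tilt [-0.001  0.015 -1.   ] j6 0.69 t 35.07 F [0.7 1.4 0.1] gap 0.501
```

>>> send_rows([
  [[0.5, -20, 32, 0, -6], [0.5, -42, 64, 0, -12], [0.5, -64, 96, 0, -17], [0.5, -80, 120, 0, -17], [0.5, -94, 142, 0, -17]],
])

```text
time_s: 35.48
position: [570.2, 57.9, 268.9]
orientation: [-2.354, -2.059, -0.011]
force: [0.1, -0.2, 0.3]
finger_gap: 0.5
```

>>> send_rows([
  [[0.5, 0, 0, 0, 0], [0.5, 0, 0, 0, 0], [0.5, 0, 0, 0, 0], [0.5, 0, 0, 0, 0]],
])

```text
time_s: 35.82
position: [569.3, 59.0, 268.4]
orientation: [-2.352, -2.06, -0.009]
force: [-0.6, -0.5, -0.5]
finger_gap: 0.499
```

Run:
```python
from h import *
go(570,60,270,-7)
c=snap('wrist','w32.png');np.savez('/tmp/w32.npz',**{k:c[k] for k in('img','z_map','intrinsics','dist_coeffs','cam_to_world')})
```

```text
shift [ 1.1  0.6 -1.6] turn -0.6 | pos [569.3  59.  268.4] yang -7.6 tilt [-0.006  0.016 -1.   ] j6 0.1 t 35.82 F [-0.6 -0.5 -0.5] gap 0.499
```

View pics/w32.png

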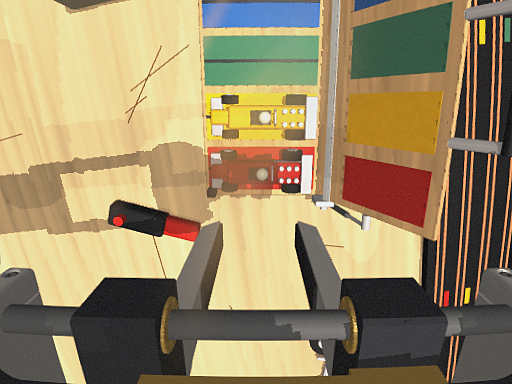

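Run:
```python
from h import *
c=dict(np.load('/tmp/w32.npz'))
h=cv2.cvtColor(c['img'],cv2.COLOR_BGR2HSV)
m=cv2.inRange(h,(45,60,30),(95,255,255));k=np.zeros_like(m);k[30:92,195:325]=1
m=cv2.morphologyEx(m*k,cv2.MORPH_OPEN,np.ones((3,3)));r=rectw(c,m,10);print(r)
g=np.array(r[0]);y=np.array([.1305,.9914]);d=np.array([.9914,-.1305])
P=cloud(c);zok=c['z_map']>0
for col,k,(x0,x1,y0,y1) in (('yellow',1,(203,322,91,142)),('red',2,(214,318,146,196))):
    o=g-k*72*y
    A=P[y0:y1,x0:x1];q=zok[y0:y1,x0:x1]&(A[:,:,2]>22)&(A[:,:,2]<70);A=A[q]
    L=(A[:,:2]-o)@d;W=(A[:,:2]-o)@y
    print(col,'bay',o.round(1),'L',np.percentile(L,[.3,99.7]).round(1),[(l,W[abs(L-l)<3].min().round(1),W[abs(L-l)<3].max().round(1)) for l in (-60,-42,-24,-12,0,12,24,42,60) if (abs(L-l)<3).any()])
    wheel=[l for l in range(-70,70) if ((abs(L-l)<1)&(abs(W)>20)).any()]
    f=[l for l in range(-45,45) if l not in wheel];print('  gap',f[0],f[-1])
# board angle: hinge + bar
```

```text
((588.3660888671875, 196.7982940673828), (60.05556106567383, 149.43154907226562), 82.39633178710938)
yellow bay [579.  125.4] L [-65.7  69.8] [(-60, np.float64(-24.2), np.float64(25.1)), (-42, np.float64(-29.2), np.float64(28.7)), (-24, np.float64(-15.3), np.float64(14.8)), (-12, np.float64(-15.4), np.float64(14.7)), (0, np.float64(-15.4), np.float64(13.5)), (12, np.float64(-15.4), np.float64(13.5)), (24, np.float64(-15.3), np.float64(14.7)), (42, np.float64(-29.6), np.float64(29.8)), (60, np.float64(-29.5), np.float64(28.4))]
  gap -29 31
red bay [569.6  54. ] L [-64.8  66.4] [(-60, np.float64(-24.9), np.float64(23.3)), (-42, np.float64(-28.5), np.float64(26.8)), (-24, np.float64(-15.3), np.float64(13.5)), (-12, np.float64(-15.6), np.float64(13.4)), (0, np.float64(-15.5), np.float64(13.6)), (12, np.float64(-15.5), np.float64(13.4)), (24, np.float64(-15.5), np.float64(13.6)), (42, np.float64(-28.1), np.float64(28.6)), (60, np.float64(-24.8), np.float64(24.6))]
  gap -31 28
```

```bash
python3 -c "
from bench import workorder
print(workorder.finish_job())"
```

```text
the job is handed in; nothing more can be done
None
```

The pit corner is ready and handed in at about 36 s of the 210 s allowed. The hand-in reports no verdict, so what follows rests on my own last checks.

- **Back board:** I swung it up by its bar to about 2.08 rad and let go. It has stayed open against its stop in every picture since.
- **Cars:** Only red and yellow were out; green and blue were absent, and I left the purple look-alike alone. Both stand on their wheels with noses out:

| Car | Lengthways from bay centre | Sideways | Out of straight |
|---|---|---|---|
| Red | about 1 mm toward the front | 1 mm | about 0.5° or less |
| Yellow | about 2 mm toward the back board | under 1 mm | about 0.5° or less |

- **Timer key:** I wound it in two grips, about 305° in all, until the torque rose to 0.39 N m at the stop. Released, the red wing points at 41.6° and the dial's red bar at 40.5–41.7°.
- **Other gear:** None of it was touched, and the arm was clear of everything at hand-in.

Some readings disagreed:
- **Early top view:** It put the bar and the red car up to 10 mm off. I re-measured the bar from three views and the cars from the wrist camera.
- **First check of the parked red car:** It showed about 5 mm of error because the arm was still settling and a corner block was counted in. The repeat check cleared it.
- **Yellow car in the hand:** It sat about 5 mm low because the lift began before the jaws had fully closed. I allowed for that when setting it down.

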